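# Pack a specimen into the cooled transport case

### The job

Pack the red-capped specimen into the open transport case for the courier: first stand the white canister base in the round well, then stand the specimen upright in the canister base, then slip the blue canister cap over it until it sits fully down on the base. Stand the cool brick in the slot beside the canister, before, between or after these. Keep the specimen upright throughout, set it down rather than dropping it, and leave the other specimens, the dropper bottle and the jar where they stand.

Things in the scene. Friction and masses are not known exactly. Their poses are not given: they have to be found in the camera images.
- case: open transport case, fixed: dark petrol-blue shell 150 (its x) by 200 (its y) by 68 mm tall, two steel latches on its -x side. The dark grey insert's top is 60 mm up; in it, with floors 42 mm up: a round well 72 mm across centred at x 0, y -50 mm, and a slot 110 mm along x by 44 mm along y centred at x 0, y +50 mm. Origin: centre of the underside, z up. Left or right of the robot, turned up to 20 degrees.
- canister_base: white canister base, an open thick-walled cup standing upright, loose, 110 g: body 60 mm across and 54 mm tall, above it a narrower neck 47 mm across and 10 mm tall (64 mm in all). Bore 41 mm across, its floor 4 mm above the underside. Origin: centre of the underside, z up.
- canister_cap: blue canister cap, loose, 50 g, standing open side down: round sleeve 60 mm across, 54 mm inside, 51 mm tall, with a closed flat top 4 mm thick. It slips over the neck of the base and rests on its shoulder, 54 mm above the base's underside; no screwing or clicking. Origin: centre of its lower open rim, z up.
- cool_brick: pale ice-blue hard-shell cool brick standing on its long narrow edge: 100 mm long (its x), 34 mm thick (its y), 55 mm tall, with a white plug on top near one end. Loose, about 190 g. Origin: centre of the underside, z up. It may go into the slot either way round.
- specimen_red: specimen container standing upright: frosted white round body 28 mm across with a paper label, red screw cap 31 mm across and 14 mm tall on top, 93 mm tall in all. Origin: centre of the underside, z up. The one to pack; about 45 g. Standing in the canister base it rises 33 mm above the neck.
- specimen_yellow: specimen container standing upright: frosted white round body 28 mm across with a paper label, yellow screw cap 31 mm across and 14 mm tall on top, 93 mm tall in all. Origin: centre of the underside, z up. Not to be moved.
- specimen_green: specimen container standing upright: frosted white round body 28 mm across with a paper label, green screw cap 31 mm across and 14 mm tall on top, 93 mm tall in all. Origin: centre of the underside, z up. Not to be moved.
- dropper_bottle: small white dropper bottle with a teal label and a black cap, 36 mm across, 95 mm tall, standing. Not to be moved. Origin: centre of the underside.
- reagent_jar: small amber glass jar with a white cap, 48 mm across, 60 mm tall, standing. Not to be moved. Origin: centre of the underside.
- kidney_dish: empty white kidney dish, fixed, about 88 mm (its x) by 178 mm (its y) and 36 mm tall, on the side of the bench opposite to the case. Not used. Origin: centre of the underside.
There are look-alikes about, which are no part of the job. What is shaped like the cool_brick but green is not meant.

How it is judged:
On the way, in this order (a step that is already met when the one before it is completed fails the run):
1. the canister base stands in the round well of the case, let go (x of canister_base in the frame of case between -0.01 and 0.01 m and y of canister_base in the frame of case between -0.06 and -0.04 m and z of canister_base in the frame of case between 0.038 and 0.046 m and angle between canister_base's own z axis and vertical below 0.08 rad and contact force between the fingers and canister_base below 0.3 N), for 0.2 s.
2. the red-capped specimen stands upright on the floor of the canister base, let go (x of canister_base in the frame of case between -0.01 and 0.01 m and y of canister_base in the frame of case between -0.06 and -0.04 m and z of canister_base in the frame of case between 0.038 and 0.046 m and angle between canister_base's own z axis and vertical below 0.08 rad and horizontal distance between specimen_red and canister_base below 0.012 m and z of specimen_red in the frame of canister_base between 0 and 0.008 m and angle between specimen_red's own z axis and vertical below 0.15 rad and contact force between the fingers and specimen_red below 0.3 N), for 0.2 s.
3. the cap sits fully down on the shoulder of the base, let go (x of canister_base in the frame of case between -0.01 and 0.01 m and y of canister_base in the frame of case between -0.06 and -0.04 m and z of canister_base in the frame of case between 0.038 and 0.046 m and angle between each of canister_base, canister_cap's own z axis and vertical below 0.08 rad and horizontal distance between specimen_red and canister_base below 0.012 m and z of specimen_red in the frame of canister_base between 0 and 0.008 m and angle between specimen_red's own z axis and vertical below 0.15 rad and horizontal distance between canister_cap and canister_base below 0.007 m and z of canister_cap in the frame of canister_base between 0.051 and 0.057 m and contact force between the fingers and canister_cap below 0.3 N), for 0.2 s.
At the end, for the whole second after the job is handed in: Base on the floor of the well (10 mm of centre), red specimen upright in it on its floor (12 mm of axis, 0.15 rad), cap fully down on the shoulder (3 mm, 7 mm of axis), brick on the floor of the slot (12 mm of centre), all upright and at rest (x of canister_base in the frame of case between -0.01 and 0.01 m and y of canister_base in the frame of case between -0.06 and -0.04 m and z of canister_base in the frame of case between 0.038 and 0.046 m and angle between each of canister_base, canister_cap, cool_brick's own z axis and vertical below 0.08 rad and horizontal distance between specimen_red and canister_base below 0.012 m and z of specimen_red in the frame of canister_base between 0 and 0.008 m and angle between specimen_red's own z axis and vertical below 0.15 rad and horizontal distance between canister_cap and canister_base below 0.007 m and z of canister_cap in the frame of canister_base between 0.051 and 0.057 m and x of cool_brick in the frame of case between -0.012 and 0.012 m and y of cool_brick in the frame of case between 0.038 and 0.062 m and z of cool_brick in the frame of case between 0.038 and 0.046 m and linear speed of each of canister_base, specimen_red, canister_cap, cool_brick below 0.02 m/s and angular speed of each of canister_base, specimen_red, canister_cap, cool_brick below 0.3 rad/s); the robot touches nothing.
It fails at once if another specimen, the dropper bottle or the jar was moved by more than 20 mm or tipped (distance of any of specimen_yellow, specimen_green, dropper_bottle, reagent_jar from where it was at the start of the episode above 0.02 m or angle between any of specimen_yellow, specimen_green, dropper_bottle, reagent_jar's own z axis and vertical above 0.35 rad).
It fails at once if the red-capped specimen was tipped by more than 35 degrees (angle between specimen_red's own z axis and vertical above 0.61 rad).
It fails at once if the red-capped specimen was dropped (falling free faster than 0.6 m/s, about 20 mm of fall) (linear speed of specimen_red above 0.6 m/s and contact force between the fingers and specimen_red below 0.05 N).
It also fails if it takes over 118 s, if anything falls off the work surface, if the arm or the gripper's body presses on something with over 40 N, if the wrist force passes 120 N, or if a joint passes its speed limit or range.

### The arm

A 6-joint arm with a two-finger parallel gripper is mounted at the origin on the work surface. World frame = base frame: x ahead of the robot, y to its left, z up, the work surface at z = 0. Lengths are in m, angles in rad, forces in N, time in s.
With the tool pointing down it reaches from about 0.275 to 0.825 m from the base axis. Payload 4.9 kg.
Tool frame: the origin (TCP) lies midway between the tips of the shut fingers; the grasp point (between the pads) lies 19 mm behind it; z points along the fingers, y is the direction in which the jaws open and shut (so a half turn about z gives the same grasp; the last joint's range is limited). The gripper opens to 85 mm and grips with 20 to 120 N. Pads are 22 mm wide; open, the fingers measure 114 mm over their backs; the gripper's body (76 mm by 85 mm) begins 54 mm behind the grasp point. The pads swing forward as they close: fully open they stand 13 mm farther back than shut.
Start: joints at [0.969, 0.326, -0.193, 1.052, 0, 1.437], TCP at [0.248, 0.491, 0.231] pointing down, gripper open.
Joint ranges: [-2.65, 2.65], [-0.97, 1.79], [-1.3, 1.35], [-1.93, 2.1], [-1.47, 1.37], [-3.14, 3.14]. Speed limits (rad/s): [2.57, 2.57, 3.14, 3.14, 3.14, 3.14].

### API

Orientations are given as a rotation vector (axis times angle).
In Python, from rig import r gives the robot as it stands.
- The arm moves only by the tool move_arm, never from a script. Its argument "targets" is a list of rows, each an object with "twist": the turn, a rotation vector about the world's x, y, z in degrees, a list of three; "delta_pos": the shift along the world's x, y, z in m, a list of three; "gripper": the opening, from -1 (shut) to 1 (fully open), so that 0 is half open. A call has 1 to 5 rows; each row shifts and turns the commanded pose from where the row before left it; what a row does not reach is not made up. A row lasts 1/12 s, in which the tool goes at most 41.7 mm and 7.16 degrees, less where a joint would pass 70% of its speed; a pose out of reach is approached as far as the arm can. A call is refused whole if a number of a shift passes 0.0417 or a number of a turn 7.16, either way. A call with a gripper value outside its range is refused whole. The fingers move at their own pace and stop on an object; "grip_force" is the grip in N (left out, the last holds). Time passes only in rows, so rows that do not move let the fingers close. It gives the time, the measured TCP pose, the force and the opening at its end, in the units of the state.
- r.read_state(): the state, without advancing time (a new reading comes with each control period).
- r.read_camera(name): name is "side" or "top"; returns the picture (400x640x3 uint8, blue, green, red); there is no depth.
- r.get_calibration(name): a dict with "camera_matrix" (3x3 intrinsics, pixels), "view" (4x4, takes a point from world to camera coordinates). Camera axes: x right, y down, z forward; pixel columns grow to the right and rows downward; lengths in m; the calibration is good to about 2 mm. A picture is of the moment at which its call begins. get_calibration takes no time and is no camera call.
- r.sign_off(): hands the job in, once; it reports no verdict.
The state is a dict: "time_s": time; "joint_pos": joint angles; "qd": joint speeds; "tau": joint torques, N m; "eef_pos": TCP position; "orientation": TCP orientation; "force": force on the tool from outside, world axes, zero at the start; "wrist_torque": the same for the moment, N m; "finger_gap": finger opening in m.
Only numpy, scipy, OpenCV 4.12 (cv2) and the standard library are available. Lean on these libraries where they do the work, as an engineer would, in place of code of your own. Each camera call takes 0.05 s, during which the arm holds its last target.

## Working session

There is one attempt and no reset: what is moved stays moved. The work goes in short steps, Python scripts to look and compute and a tool call to move; the robot and the scene stay as the last step left them, time stands still between calls to the robot, and variables do not carry over. Pictures are saved under pics/ and viewed, and the job is handed in when it is done.

Besides the shell and the picture viewer there is one more tool, called after "Emit:" as a command line: name --argument value ..., lists and objects as JSON in quotes. move_arm: Moves the arm, as the interface text tells. Its arguments: {"type":"object","properties":{"targets":{"type":"array"},"grip_force":{"type":"number"}},"required":["targets"]}

```bash
mkdir -p pics; ls
python3 - <<'E'
from rig import r
import cv2
print(r.read_state())
for n in("top","side"):
    im=r.read_camera(n);cv2.imwrite(f"pics/{n}0.png",im);print(n,r.get_calibration(n))
E
```

```text
pics
{'time_s': 0.0, 'joint_pos': array([ 9.68839608e-01,  3.26983315e-01, -1.93588228e-01,  1.05198940e+00,
       -6.76814977e-06,  1.43658606e+00]), 'qd': array([ 0.00107646,  0.00115733, -0.00153796,  0.00057882,  0.00108849,
        0.00171223]), 'tau': array([-5.18120742e-04, -4.43398046e+01,  2.62444496e+01,  1.54395687e-02,
       -1.18890966e-04, -2.09348451e-05]), 'eef_pos': array([0.24764548, 0.49043968, 0.23047871]), 'orientation': array([-7.27908831e-01, -3.05545364e+00,  2.58949716e-03]), 'force': array([-0.21902749, -0.20366661, -0.21330937]), 'wrist_torque': array([ 0.04961612, -0.00574833,  0.0143274 ]), 'finger_gap': 0.08568129052385048}
top {'camera_matrix': array([[422.37064166,   0.        , 314.58646924],
       [  0.        , 422.37064166, 205.47539657],
       [  0.        ,   0.        ,   1.        ]]), 'view': array([[ 0.00627836, -0.99993639,  0.00937047, -0.00205406],
       [-0.982874  , -0.00789653, -0.1841096 ,  0.51981543],
       [ 0.18417189, -0.00805408, -0.98286105,  1.02823513],
       [ 0.        ,  0.        ,  0.        ,  1.        ]])}
side {'camera_matrix': array([[381.5550176 ,   0.        , 316.20673751],
       [  0.        , 381.5550176 , 195.15661862],
       [  0.        ,   0.        ,   1.        ]]), 'view': array([[ 0.74013011, -0.67236733,  0.01138375, -0.36187351],
       [-0.33721242, -0.38573727, -0.85877502,  0.22347808],
       [ 0.58180341,  0.63176651, -0.51222639,  0.58007681],
       [ 0.        ,  0.        ,  0.        ,  1.        ]])}
```

View pics/top0.png

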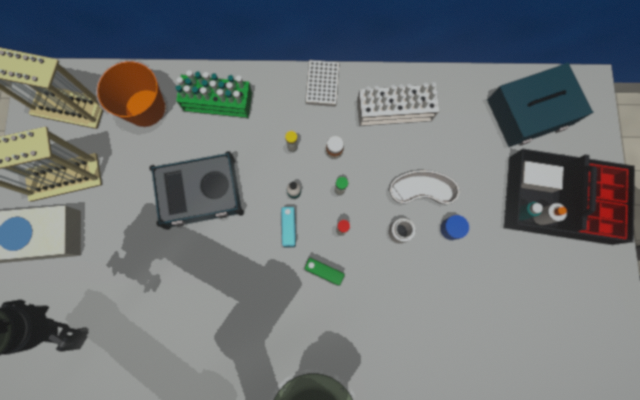

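View pics/side0.png

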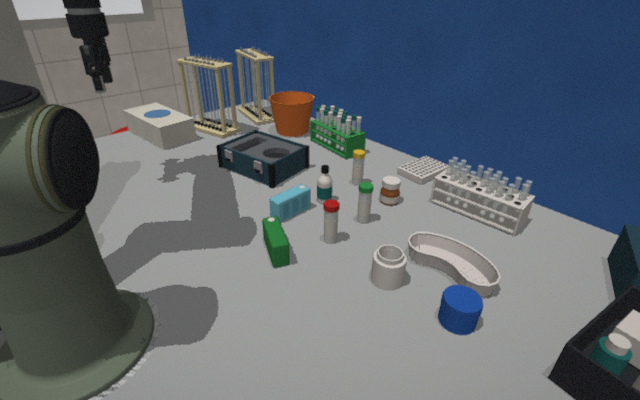

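The top view shows the case at (197,188) with its latches toward the robot, the slot at (175,190) and the well at (214,185). The canister base is at (403,230), the cap at (456,227), red at (343,226) and the brick at (288,226). The green brick at (325,271) is a decoy. Next I'll measure the positions.

```bash
cat > h.py <<'E'
import numpy as np,cv2
from rig import r
C={n:r.get_calibration(n) for n in("top","side")}
def ray(n,uv):
    K=C[n]["camera_matrix"];V=np.array(C[n]["view"]);R=V[:3,:3];t=V[:3,3]
    d=R.T@np.linalg.inv(K)@np.array([uv[0],uv[1],1.]);return -R.T@t,d
def onz(n,uv,z):
    o,d=ray(n,uv);return o+d*(z-o[2])/d[2]
def proj(n,p):
    K=C[n]["camera_matrix"];V=np.array(C[n]["view"]);q=V[:3,:3]@np.asarray(p)+V[:3,3];q=K@q;return q[:2]/q[2]
def tri(a,b):
    (o1,d1),(o2,d2)=ray("top",a),ray("side",b)
    A=np.c_[d1,-d2];s=np.linalg.lstsq(A,o2-o1,rcond=None)[0]
    p,q=o1+s[0]*d1,o2+s[1]*d2;return (p+q)/2,np.linalg.norm(p-q)
def blobs(im,lo,hi,mn=20):
    m=cv2.inRange(cv2.cvtColor(im,cv2.COLOR_BGR2HSV),lo,hi)
    n,l,s,c=cv2.connectedComponentsWithStats(m)
    return [(c[i].round(1),s[i].tolist(),l==i) for i in range(1,n) if s[i][4]>=mn]
E
python3 - <<'E'
from h import *
im=cv2.imread("pics/top0.png");sd=cv2.imread("pics/side0.png")
for nm,lo,hi,z in [("red",(0,150,80),(8,255,255),.093),("red2",(172,150,80),(180,255,255),.093),("blue",(108,150,80),(125,255,255),.055),("ice",(84,70,120),(98,255,255),.055),("grn",(45,100,50),(80,255,255),.093),("yel",(20,150,100),(32,255,255),.093)]:
  for n,i in(("top",im),("side",sd)):
    for c,s,m in blobs(i,lo,hi,25):
      if (n=="top" and 270<c[0]<480 and c[1]>110) or (n=="side" and 180<c[0]<500 and 130<c[1]<350): print(nm,n,c,s,onz(n,c,z).round(4))
def crop(i,x,y,w,h,k,f): cv2.imwrite(f,cv2.resize(i[y:y+h,x:x+w],None,fx=k,fy=k,interpolation=cv2.INTER_CUBIC))
crop(im,140,140,110,95,7,"pics/c1.png")
crop(im,270,170,220,120,3.6,"pics/c2.png")
crop(sd,210,120,110,70,7,"pics/c3.png")
crop(sd,350,220,150,120,5,"pics/c4.png")
E
```

```text
red top [343.1 225.7] [338, 220, 11, 12, 102] [ 0.4622 -0.0673  0.093 ]
red side [330.9 205.3] [324, 200, 15, 12, 151] [ 0.4558 -0.0778  0.093 ]
blue top [456.3 226.3] [445, 216, 23, 22, 388] [ 0.4681 -0.3554  0.055 ]
blue side [459.9 308.9] [439, 285, 44, 49, 1630] [ 0.4416 -0.3724  0.055 ]
ice top [288.1 227.2] [281, 207, 15, 40, 502] [0.4626 0.0678 0.055 ]
ice side [284.7 197.9] [270, 184, 40, 32, 433] [0.443  0.0539 0.055 ]
grn top [341.5 182.5] [336, 177, 12, 12, 113] [ 0.5696 -0.064   0.093 ]
grn top [325.2 271.7] [305, 258, 39, 27, 454] [ 0.3518 -0.0241  0.093 ]
grn side [338.8 139.3] [311, 120, 55, 39, 891] [0.7058 0.1489 0.093 ]
grn side [365.4 187.1] [359, 182, 14, 11, 134] [ 0.5616 -0.0742  0.093 ]
grn side [275.9 242.2] [263, 216, 26, 51, 916] [ 0.3043 -0.1002  0.093 ]
yel top [290.9 136.8] [286, 132, 11, 11, 99] [0.6868 0.0627 0.093 ]
yel side [358.5 153.1] [353, 149, 12, 9, 92] [0.6795 0.0529 0.093 ]
```

View pics/c1.png

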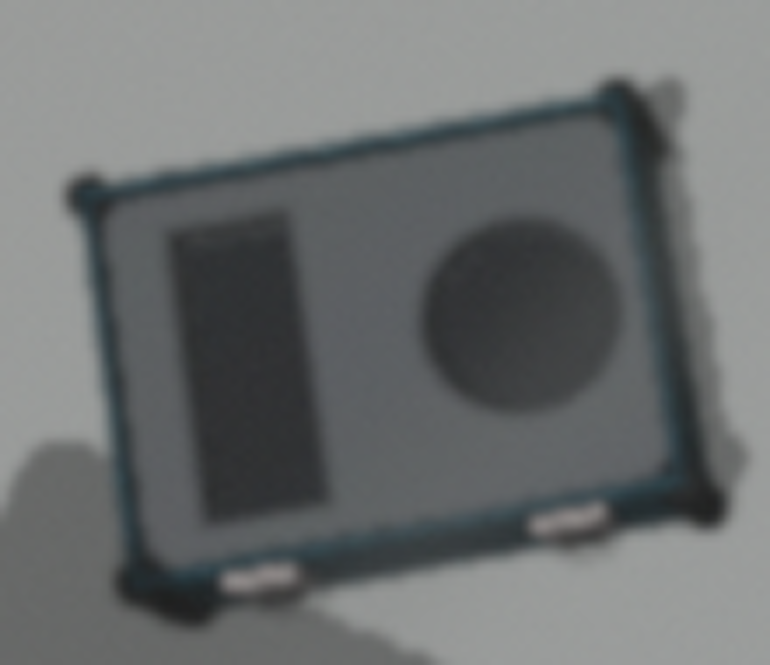

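View pics/c2.png

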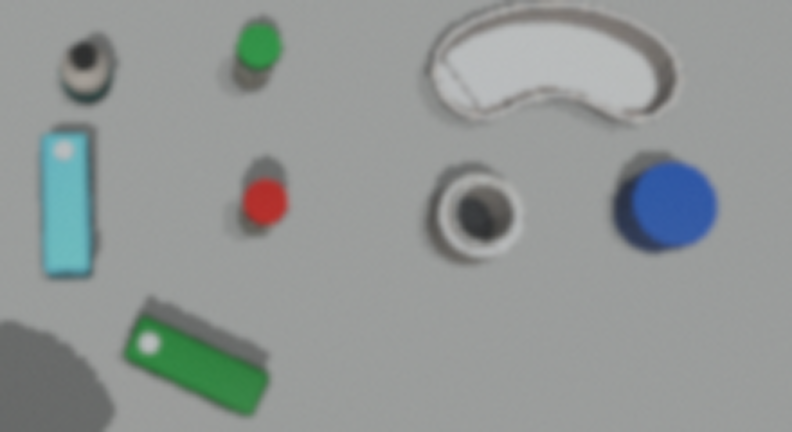

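View pics/c3.png

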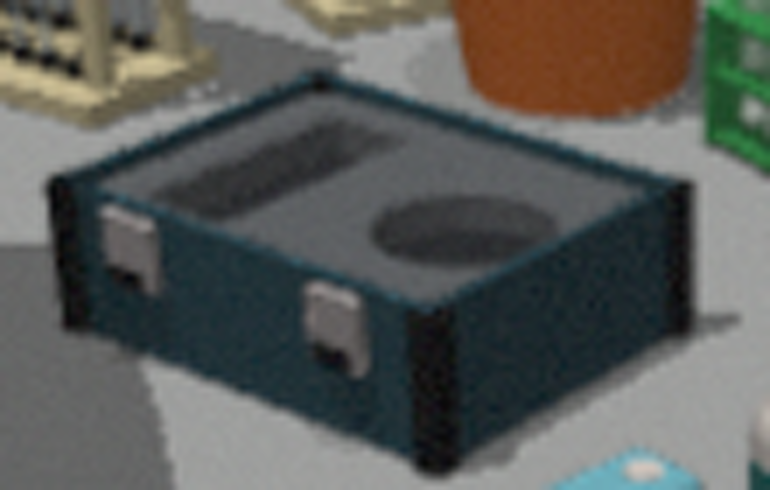

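View pics/c4.png

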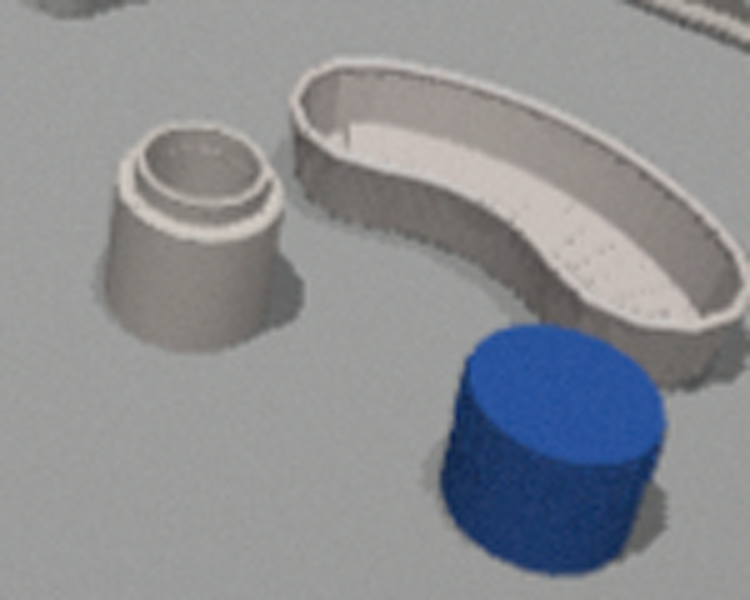

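c1 shows the case square-on: the well is at crop (522,313) and the slot corners are sharp. In c2 the canister base ring and the cap disc are clear, with the brick nearly along world x. I'll turn these into positions.

Run:
```python
from h import *
im=cv2.imread("pics/top0.png");sd=cv2.imread("pics/side0.png")
up=lambda x,y,k,ox,oy:((x+.5)/k-.5+ox,(y+.5)/k-.5+oy)
g=cv2.cvtColor(im,cv2.COLOR_BGR2GRAY)
sub=g[165:215,158:235]
m=(sub<75).astype(np.uint8)
n,l,s,c=cv2.connectedComponentsWithStats(m)
for i in range(1,n):
  if s[i][4]>80:
    ct=max(cv2.findContours((l==i).astype(np.uint8),0,1)[0],key=cv2.contourArea)
    p=ct.reshape(-1,2)+[158,165]
    w=np.array([onz("top",q,.06)[:2] for q in p.astype(float)]).astype(np.float32)
    rr=cv2.minAreaRect(w); print("dark",s[i],(c[i]+[158,165]).round(1),rr, onz("top",c[i]+[158,165],.06).round(4))
print("well crop",onz("top",up(522,313,7,140,140),.06).round(4), "side", onz("side",up(465,232,7,210,120),.06).round(4))
sl=[onz("top",up(x,y,7,140,140),.06) for x,y in[(170,232),(288,212),(330,500),(207,520)]]
print("slot",np.mean(sl,0).round(4),[np.linalg.norm(sl[i]-sl[i-1]).round(4) for i in range(4)])
d=(sl[0]+sl[1]-sl[2]-sl[3]);print("slot yaw",np.degrees(np.arctan2(d[1],d[0])))
cc=[onz("top",up(x,y,7,140,140),.068) for x,y in[(88,192),(618,92),(700,495),(135,580)]]
print("case",np.mean(cc,0).round(4),[np.linalg.norm(cc[i]-cc[i-1]).round(4) for i in range(4)])
# base
print("base neck top",onz("top",up(485,215,3.6,270,170),.064).round(4),"outer shoulder",onz("top",up(480,215,3.6,270,170),.054).round(4),
 "side neck",onz("side",up(206,168,5,350,220),.064).round(4))
print("cap",onz("top",up(674,205,3.6,270,170),.051).round(4),"side",onz("side",up(566,393,5,350,220),.051).round(4))
print("cap tri",tri(up(674,205,3.6,270,170),up(566,393,5,350,220)))
print("base tri",tri(up(485,215,3.6,270,170),up(206,168,5,350,220)))
print("well tri",tri(up(522,313,7,140,140),up(465,232,7,210,120)))
print("red tri", onz("top",up(266,201,3.6,270,170),.093), tri(up(266,201,3.6,270,170),(331.5,203.5)))
b=[onz("top",up(x,y,3.6,270,170),.055) for x,y in[(42,134),(89,133),(91,272),(45,273)]]
print("brick",np.mean(b,0).round(4),[np.linalg.norm(b[i]-b[i-1]).round(4) for i in range(4)])
d=b[0]+b[1]-b[2]-b[3];print("brick yaw",np.degrees(np.arctan2(d[1],d[0])))
for nm,p,z in [("drop",(83,55),.095),("gbrick",(197,365),.055),("jar",(335,144.5),.06)]:
  q=p if nm=="jar" else up(*p,3.6,270,170); print(nm,onz("top",q,z).round(4))
```

```text
dark [  6   5  23  45 777] [174.8 192.2] ((0.5496607422828674, 0.3554255962371826), (0.11070362478494644, 0.04566703364253044), 11.449538230895996) [0.5489 0.3552 0.06  ]
dark [ 42   6  28  28 600] [213.5 184.5] ((0.5699530243873596, 0.25866803526878357), (0.07050999253988266, 0.06766629219055176), 46.086727142333984) [0.5697 0.2586 0.06  ]
well crop [0.5703 0.2571 0.06  ] side [0.5668 0.2492 0.06  ]
slot [0.5503 0.3546 0.06  ] [np.float64(0.1082), np.float64(0.0431), np.float64(0.1087), np.float64(0.0441)]
slot yaw 11.35359292789476
case [0.5591 0.3035 0.068 ] [np.float64(0.1443), np.float64(0.194), np.float64(0.1533), np.float64(0.2007)]
base neck top [ 0.4582 -0.2221  0.064 ] outer shoulder [ 0.4595 -0.2208  0.054 ] side neck [ 0.458  -0.2277  0.064 ]
cap [ 0.4679 -0.3581  0.051 ] side [ 0.469  -0.3626  0.051 ]
cap tri (array([ 0.46948193, -0.36060797,  0.04876218]), np.float64(0.003937304955461004))
base tri (array([ 0.45998564, -0.2242887 ,  0.06045024]), np.float64(0.0037874310362268865))
well tri (array([0.57205051, 0.25774514, 0.05539774]), np.float64(0.001570459108551054))
red tri [ 0.4627435  -0.06835164  0.093     ] (array([ 0.46413863, -0.06937404,  0.08957789]), np.float64(0.002351066598807569))
brick [0.466  0.0676 0.055 ] [np.float64(0.0977), np.float64(0.033), np.float64(0.0977), np.float64(0.0318)]
brick yaw 2.039898063974883
drop [0.562  0.0562 0.095 ]
gbrick [ 0.3546 -0.0234  0.055 ]
jar [ 0.6788 -0.0501  0.06  ]
```

Positions are consistent with the given sizes: slot 108×43 mm, well–slot distance about 99 mm, case yaw about 11.4° and brick yaw about 2°. The two cameras differ by about 5 mm in y, so I'll calibrate against the gripper. First move is to the base, turning the jaw yaw from 63° to 40°.

Emit:
move_arm --targets '[{"delta_pos": [0.0105,-0.0357,0],"twist": [0,0,-1.16],"gripper": 1},{"delta_pos": [0.0105,-0.0357,0],"twist": [0,0,-1.16],"gripper": 1},{"delta_pos": [0.0105,-0.0357,0],"twist": [0,0,-1.16],"gripper": 1},{"delta_pos": [0.0105,-0.0357,0],"twist": [0,0,-1.16],"gripper": 1},{"delta_pos": [0.0105,-0.0357,0],"twist": [0,0,-1.16],"gripper": 1}]' --grip_force 30

```text
time_s: 0.52
eef_pos: [0.3003, 0.3107, 0.2309]
orientation: [-0.882, -3.015, 0.001]
force: [1.3, -0.3, -0.0]
finger_gap: 0.0855
```

Emit:
move_arm --targets '[{"delta_pos": [0.0105,-0.0357,0],"twist": [0,0,-1.16],"gripper": 1},{"delta_pos": [0.0105,-0.0357,0],"twist": [0,0,-1.16],"gripper": 1},{"delta_pos": [0.0105,-0.0357,0],"twist": [0,0,-1.16],"gripper": 1},{"delta_pos": [0.0105,-0.0357,0],"twist": [0,0,-1.16],"gripper": 1},{"delta_pos": [0.0105,-0.0357,0],"twist": [0,0,-1.16],"gripper": 1}]'

```text
time_s: 0.93
eef_pos: [0.3528, 0.1322, 0.2312]
orientation: [-1.034, -2.966, -0.0]
force: [0.6, 1.3, 0.6]
finger_gap: 0.0853
```

Emit:
move_arm --targets '[{"delta_pos": [0.0105,-0.0357,0],"twist": [0,0,-1.16],"gripper": 1},{"delta_pos": [0.0105,-0.0357,0],"twist": [0,0,-1.16],"gripper": 1},{"delta_pos": [0.0105,-0.0357,0],"twist": [0,0,-1.16],"gripper": 1},{"delta_pos": [0.0105,-0.0357,0],"twist": [0,0,-1.16],"gripper": 1},{"delta_pos": [0.0105,-0.0357,0],"twist": [0,0,-1.16],"gripper": 1}]'

```text
time_s: 1.35
eef_pos: [0.4054, -0.0464, 0.2312]
orientation: [-1.184, -2.91, -0.0]
force: [0.9, 0.7, -0.1]
finger_gap: 0.0855
```

Emit:
move_arm --targets '[{"delta_pos": [0.0105,-0.0357,0],"twist": [0,0,-1.16],"gripper": 1},{"delta_pos": [0.0105,-0.0357,0],"twist": [0,0,-1.16],"gripper": 1},{"delta_pos": [0.0105,-0.0357,0],"twist": [0,0,-1.16],"gripper": 1},{"delta_pos": [0.0105,-0.0357,0],"twist": [0,0,-1.16],"gripper": 1},{"delta_pos": [0.0105,-0.0357,0],"twist": [0,0,-1.16],"gripper": 1}]'

```text
time_s: 1.77
eef_pos: [0.4578, -0.2249, 0.2309]
orientation: [-1.33, -2.846, -0.0]
force: [0.7, 1.4, 1.0]
finger_gap: 0.0852
```

Emit:
move_arm --targets '[{"delta_pos": [0.0003,0,-0.03],"twist": [0,0,0],"gripper": 1},{"delta_pos": [0.0003,0,-0.03],"twist": [0,0,0],"gripper": 1},{"delta_pos": [0.0003,0,-0.03],"twist": [0,0,0],"gripper": 1},{"delta_pos": [0.0003,0,-0.02],"twist": [0,0,0],"gripper": 1},{"delta_pos": [0,0,-0.01],"twist": [0,0,0],"gripper": 1}]'

```text
time_s: 2.18
eef_pos: [0.4572, -0.2219, 0.1081]
orientation: [-1.326, -2.842, -0.001]
force: [-0.8, 1.1, -0.2]
finger_gap: 0.0855
```

```bash
cat > pic.py <<'E'
import sys
from h import *
# name tag x y w h k
def shot(n,tag,x,y,w,h,k):
    im=r.read_camera(n);cv2.imwrite(f"pics/{n}_{tag}.png",im)
    cv2.imwrite(f"pics/{n}_{tag}c.png",cv2.resize(im[y:y+h,x:x+w],None,fx=k,fy=k,interpolation=cv2.INTER_CUBIC))
if __name__=="__main__":
    a=sys.argv;shot(a[1],a[2],*map(int,a[3:8]))
E
python3 pic.py side a 330 160 150 120 5; python3 pic.py top a 340 170 130 100 5
```

```text
(no output)
```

View pics/side_ac.png

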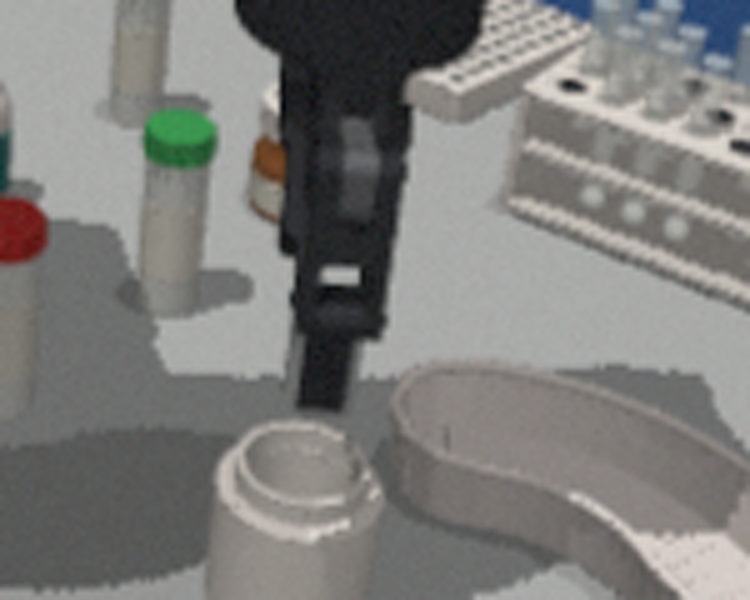

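View pics/top_ac.png

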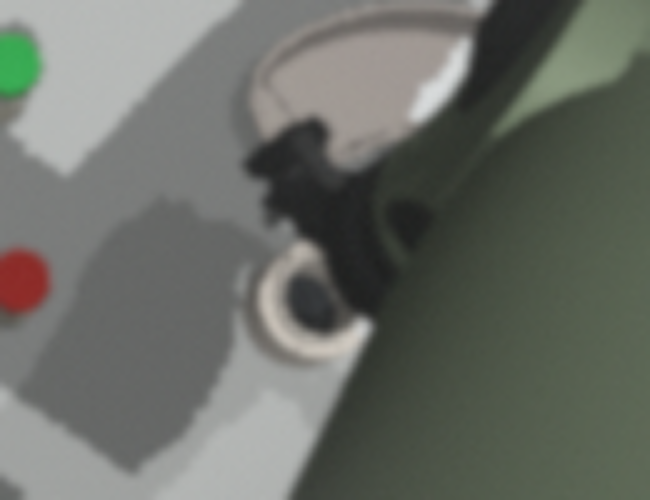

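Run:
```python
from h import *
t=r.read_state()["eef_pos"];print(t)
d=np.array([np.cos(np.radians(40)),np.sin(np.radians(40)),0])
for s in(-.05,0,.05):print(s,proj("side",t+d*s+[0,0,.013]))
print("seen finger tip",(322/5+330,408/5+160), "base predicted centre top",proj("side",[.4585,-.2235,.064]),"seen",(307/5+330,463/5+160))
```

```text
[ 0.45780517 -0.22216037  0.10954314]
-0.05 [393.05614744 242.71299738]
0 [391.96556895 224.55086784]
0.05 [391.01042397 208.64420286]
seen finger tip (394.4, 241.6) base predicted centre top [389.06343838 251.93006589] seen (391.4, 252.6)
```

The side view shows the near finger tip at (394,242), within 1.5 px of its projected position. The base is about centred between the jaws, so I'll descend and grip.

Emit:
move_arm --targets '[{"delta_pos": [0.001,-0.001,-0.03],"twist": [0,0,0],"gripper": 1},{"delta_pos": [0,0,-0.03],"twist": [0,0,0],"gripper": 1},{"delta_pos": [0,0,-0.02],"twist": [0,0,0],"gripper": 1},{"delta_pos": [0,0,-0.0075],"twist": [0,0,0],"gripper": 1},{"delta_pos": [0,0,0],"twist": [0,0,0],"gripper": 1}]'

```text
time_s: 2.7
eef_pos: [0.4599, -0.2237, 0.0234]
orientation: [-1.327, -2.846, -0.0]
force: [0.5, 0.8, 0.3]
finger_gap: 0.0858
```

Emit:
move_arm --targets '[{"delta_pos": [0,0,0],"twist": [0,0,0],"gripper": -1},{"delta_pos": [0,0,0],"twist": [0,0,0],"gripper": -1},{"delta_pos": [0,0,0],"twist": [0,0,0],"gripper": -1},{"delta_pos": [0,0,0],"twist": [0,0,0],"gripper": -1},{"delta_pos": [0,0,0],"twist": [0,0,0],"gripper": -1}]'

```text
time_s: 3.12
eef_pos: [0.4616, -0.2251, 0.0259]
orientation: [1.326, 2.844, -0.001]
force: [-0.9, -0.5, 5.7]
finger_gap: 0.0587
```

Emit:
move_arm --targets '[{"delta_pos": [0,0,0],"twist": [0,0,0],"gripper": -1},{"delta_pos": [0,0,0],"twist": [0,0,0],"gripper": -1},{"delta_pos": [0,0,0],"twist": [0,0,0],"gripper": -1},{"delta_pos": [0,0,0.005],"twist": [0,0,0],"gripper": -1},{"delta_pos": [0,0,0.015],"twist": [0,0,0],"gripper": -1}]'

```text
time_s: 3.53
eef_pos: [0.4594, -0.2235, 0.0437]
orientation: [-1.327, -2.846, -0.0]
force: [-0.1, -0.1, -1.1]
finger_gap: 0.0582
```

Emit:
move_arm --targets '[{"delta_pos": [0,0,0.03],"twist": [0,0,0],"gripper": -1},{"delta_pos": [0,0,0.04],"twist": [0,0,0],"gripper": -1},{"delta_pos": [0,0,0.04],"twist": [0,0,0],"gripper": -1},{"delta_pos": [0.0055,0.024,0.03],"twist": [0,0,0],"gripper": -1},{"delta_pos": [0.0085,0.035,0.006],"twist": [0,0,0],"gripper": -1}]'

```text
time_s: 3.95
eef_pos: [0.4775, -0.1682, 0.1967]
orientation: [1.33, 2.834, -0.002]
force: [1.8, -0.2, -1.3]
finger_gap: 0.0588
```

Emit:
move_arm --targets '[{"delta_pos": [0.0085,0.037,0],"twist": [0,0,0],"gripper": -1},{"delta_pos": [0.0085,0.037,0],"twist": [0,0,0],"gripper": -1},{"delta_pos": [0.0085,0.037,0],"twist": [0,0,0],"gripper": -1},{"delta_pos": [0.0085,0.037,0],"twist": [0,0,0],"gripper": -1},{"delta_pos": [0.0085,0.037,0],"twist": [0,0,0],"gripper": -1}]'

```text
time_s: 4.37
eef_pos: [0.5169, 0.0218, 0.1911]
orientation: [1.327, 2.846, 0.001]
force: [0.6, -0.6, -0.9]
finger_gap: 0.0588
```

Emit:
move_arm --targets '[{"delta_pos": [0.0085,0.037,0],"twist": [0,0,0],"gripper": -1},{"delta_pos": [0.0085,0.037,0],"twist": [0,0,0],"gripper": -1},{"delta_pos": [0.0085,0.037,0],"twist": [0,0,0],"gripper": -1},{"delta_pos": [0.0085,0.037,0],"twist": [0,0,0],"gripper": -1},{"delta_pos": [0.0085,0.037,0],"twist": [0,0,0],"gripper": -1}]'

```text
time_s: 4.78
eef_pos: [0.5593, 0.207, 0.191]
orientation: [1.327, 2.847, 0.001]
force: [0.8, -0.9, -1.2]
finger_gap: 0.0585
```

Emit:
move_arm --targets '[{"delta_pos": [0.006,0.025,-0.01],"twist": [0,0,0],"gripper": -1},{"delta_pos": [0.005,0.015,-0.015],"twist": [0,0,0],"gripper": -1},{"delta_pos": [0.001,0.011,-0.015],"twist": [0,0,0],"gripper": -1},{"delta_pos": [0,0,-0.015],"twist": [0,0,0],"gripper": -1},{"delta_pos": [0,0,0],"twist": [0,0,0],"gripper": -1}]'

```text
time_s: 5.2
eef_pos: [0.5691, 0.2562, 0.1324]
orientation: [-1.324, -2.845, 0.005]
force: [-1.9, -1.0, -1.4]
finger_gap: 0.0587
```

```bash
python3 -c "
from h import *
s=r.read_state();print(s['eef_pos'],s['finger_gap'])"
python3 pic.py side b 200 80 130 110 6; python3 pic.py top b 140 130 130 105 6
```

```text
[0.56905456 0.25624311 0.13236966] 0.05873850559683493
```

View pics/side_bc.png

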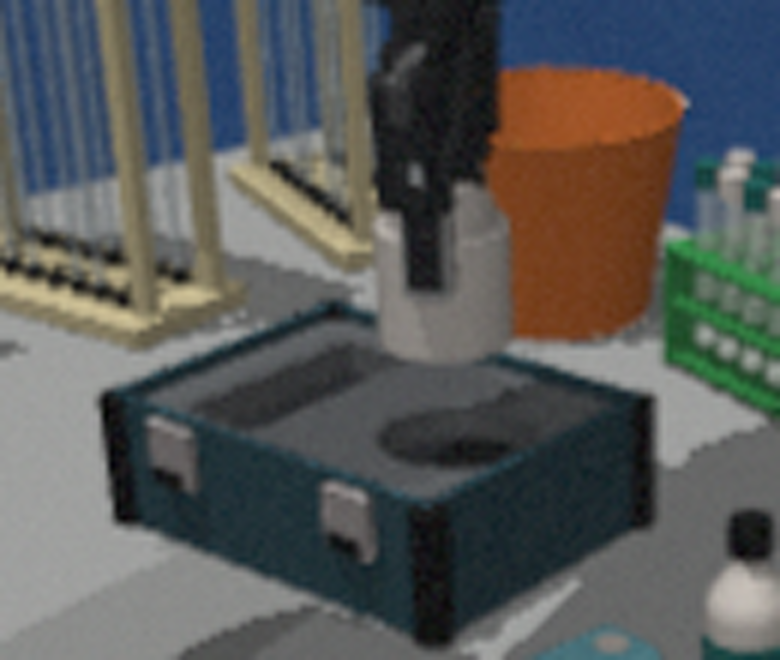

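View pics/top_bc.png

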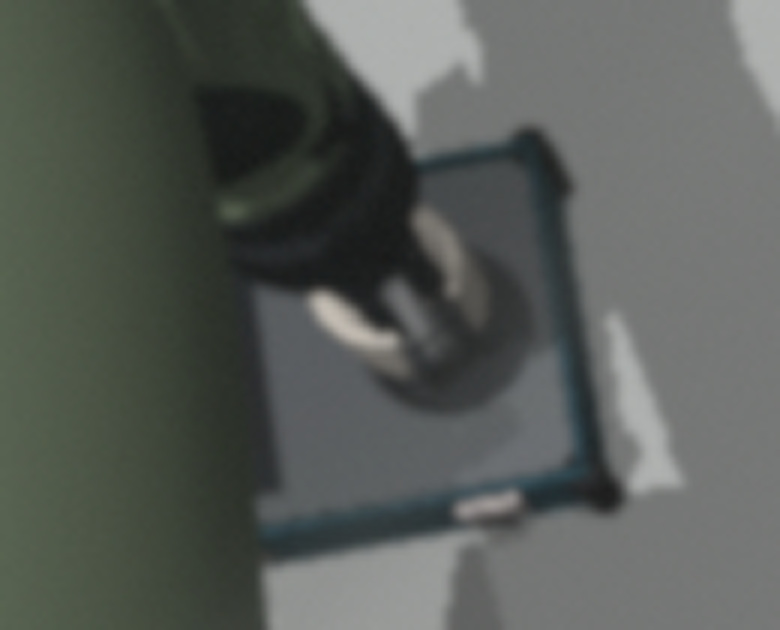

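Run:
```python
from h import *
t=r.read_state()["eef_pos"];zb=t[2]-.022
print("base bottom/centre pred side",proj("side",[t[0],t[1],zb]),proj("side",[t[0],t[1],zb+.027]))
d=np.array([.74,-.672,0])/np.hypot(.74,.672)
for s in(-.03,.03):print(proj("side",np.array([t[0],t[1],zb+.02])+d*s),"seen",((377 if s<0 else 510)/6+200))
print("pred well rim centre if at TCP",proj("side",[t[0],t[1],.06]),"seen",(276.4,153.1), proj("top",[t[0],t[1],.06]),"seen top",(214,184.7))
```

```text
base bottom/centre pred side [274.82939017 133.24243802] [274.37528935 123.55778134]
[263.10162737 125.97161467] seen 262.8333333333333
[285.88273874 126.21674042] seen 285.0
pred well rim centre if at TCP [275.68829178 151.56032441] seen (276.4, 153.1) [214.66593494 184.12421105] seen top (214, 184.7)
```

The side view shows the base over the well with its edges at 263 and 285 px, about 3 mm left of the well centre; the top view is within 1–2 mm. I'll correct slightly and lower it.

Emit:
move_arm --targets '[{"delta_pos": [0.001,-0.002,-0.015],"twist": [0,0,0],"gripper": -1},{"delta_pos": [0,0,-0.015],"twist": [0,0,0],"gripper": -1},{"delta_pos": [0,0,-0.01],"twist": [0,0,0],"gripper": -1},{"delta_pos": [0,0,-0.01],"twist": [0,0,0],"gripper": -1},{"delta_pos": [0,0,0],"twist": [0,0,0],"gripper": -1}]'

```text
time_s: 5.72
eef_pos: [0.5714, 0.2533, 0.0836]
orientation: [-1.328, -2.845, 0.002]
force: [-0.1, 0.4, -1.5]
finger_gap: 0.0588
```

Emit:
move_arm --targets '[{"delta_pos": [0,0,-0.006],"twist": [0,0,0],"gripper": -1},{"delta_pos": [0,0,-0.005],"twist": [0,0,0],"gripper": -1},{"delta_pos": [0,0,-0.003],"twist": [0,0,0],"gripper": -1},{"delta_pos": [0,0,-0.002],"twist": [0,0,0],"gripper": -1},{"delta_pos": [0,0,0],"twist": [0,0,0],"gripper": -1}]'

```text
time_s: 6.13
eef_pos: [0.572, 0.2539, 0.0684]
orientation: [-1.328, -2.847, 0.001]
force: [0.2, 0.7, -0.8]
finger_gap: 0.0583
```

Emit:
move_arm --targets '[{"delta_pos": [0,0,-0.002],"twist": [0,0,0],"gripper": -1},{"delta_pos": [0,0,-0.001],"twist": [0,0,0],"gripper": -1},{"delta_pos": [0,0,0],"twist": [0,0,0],"gripper": -1},{"delta_pos": [0,0,0],"twist": [0,0,0],"gripper": -1}]'

```text
time_s: 6.47
eef_pos: [0.5723, 0.2541, 0.0679]
orientation: [1.327, 2.847, 0.001]
force: [-5.2, -1.0, 11.3]
finger_gap: 0.0584
```

```bash
python3 pic.py side c 200 80 130 110 6
```

```text
(no output)
```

View pics/side_cc.png

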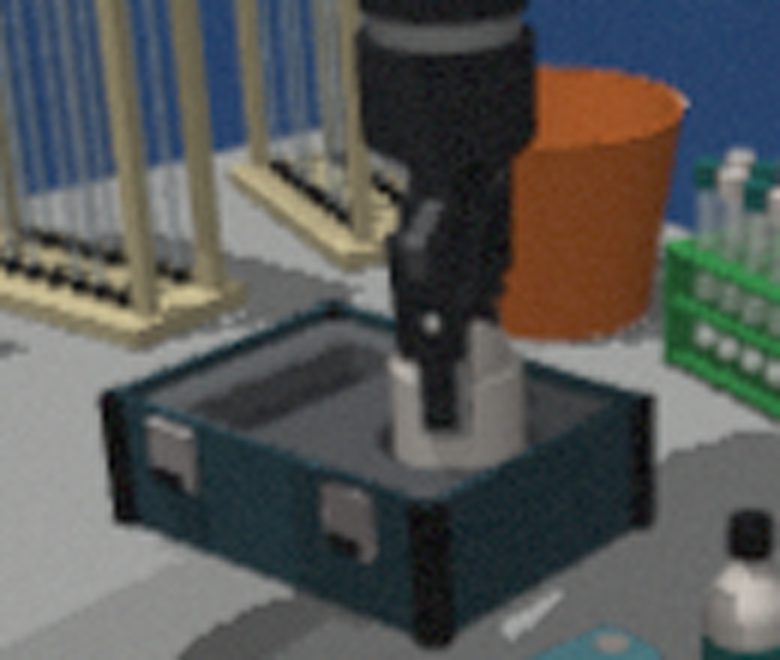

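The side view shows the base inside the well, with a 0.5–1 cm dark gap on its left, and an 11 N upward force says it has touched down. I'll release it.

Emit:
move_arm --targets '[{"delta_pos": [0,0,0],"twist": [0,0,0],"gripper": 0.7},{"delta_pos": [0,0,0],"twist": [0,0,0],"gripper": 0.7},{"delta_pos": [0,0,0],"twist": [0,0,0],"gripper": 0.7},{"delta_pos": [0,0,0],"twist": [0,0,0],"gripper": 0.7},{"delta_pos": [0,0,0],"twist": [0,0,0],"gripper": 0.7}]'

```text
time_s: 6.93
eef_pos: [0.5722, 0.2539, 0.0656]
orientation: [-1.328, -2.847, 0.0]
force: [-0.4, -0.3, 0.9]
finger_gap: 0.0724
```

Emit:
move_arm --targets '[{"delta_pos": [0,0,0.01],"twist": [0,0,0],"gripper": 0.7},{"delta_pos": [0,0,0.03],"twist": [0,0,0],"gripper": 0.7},{"delta_pos": [0,0,0.04],"twist": [0,0,0],"gripper": 1},{"delta_pos": [0,0,0.04],"twist": [0,0,0],"gripper": 1},{"delta_pos": [-0.006,-0.03,0.04],"twist": [0,0,0],"gripper": 1}]'

```text
time_s: 7.35
eef_pos: [0.5682, 0.2321, 0.2223]
orientation: [1.321, 2.848, 0.006]
force: [0.9, -0.2, 0.6]
finger_gap: 0.0855
```

Emit:
move_arm --targets '[{"delta_pos": [-0.0125,-0.037,0],"twist": [0,0,0],"gripper": 1},{"delta_pos": [-0.0125,-0.037,0],"twist": [0,0,0],"gripper": 1},{"delta_pos": [-0.0125,-0.037,0],"twist": [0,0,0],"gripper": 1},{"delta_pos": [-0.0125,-0.037,0],"twist": [0,0,0],"gripper": 1},{"delta_pos": [-0.0125,-0.037,0],"twist": [0,0,0],"gripper": 1}]'

```text
time_s: 7.77
eef_pos: [0.504, 0.0427, 0.2198]
orientation: [1.326, 2.847, 0.0]
force: [0.9, -0.9, -0.0]
finger_gap: 0.0855
```

```bash
python3 pic.py side d 200 80 130 110 6;python3 pic.py top d 140 130 130 105 6
```

```text
(no output)
```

View pics/side_dc.png

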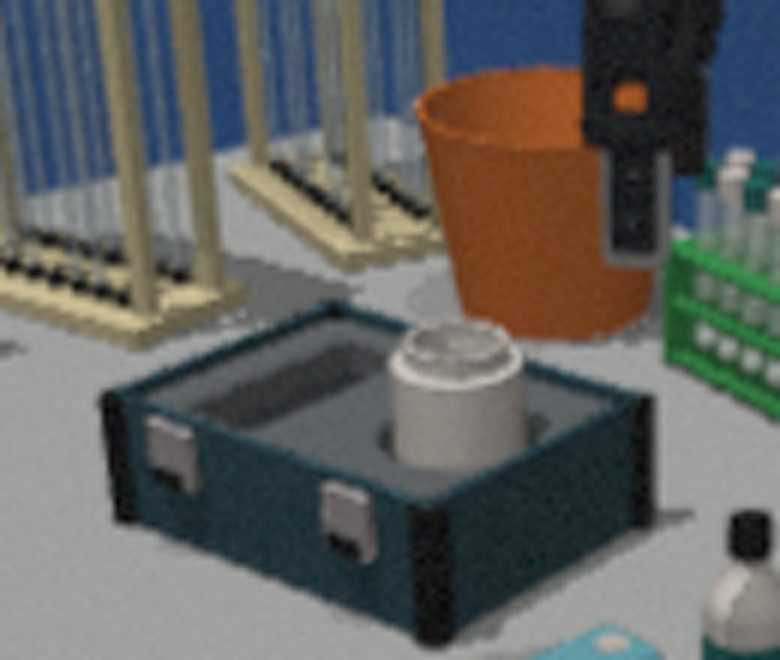

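View pics/top_dc.png

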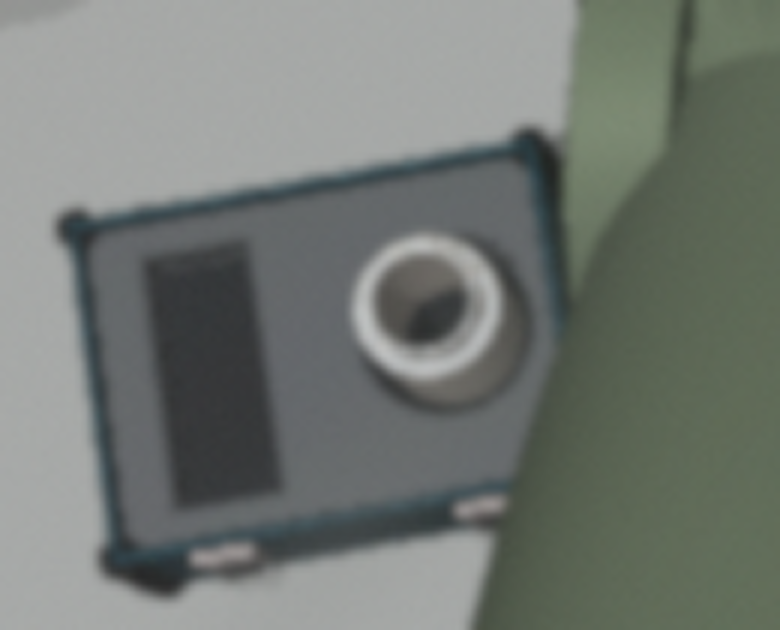

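The base stands level in the well: the neck ring is at crop (425,303) in the top view, and it looks upright in the side view. Now I'll measure it.

Run:
```python
from h import *
a=((425.5)/6-.5+140,303.5/6-.5+130); b=((457.5)/6-.5+200,348.5/6-.5+80)
print(onz("top",a,.106),onz("side",b,.106),tri(a,b)); print(r.read_state()["eef_pos"])
# shoulder ring centre
a2=((428.5)/6-.5+140,308.5/6-.5+130);print(onz("top",a2,.096))
```

```text
[0.56977462 0.25580529 0.106     ] [0.5646985  0.24425728 0.106     ] (array([0.57224611, 0.25662354, 0.10002403]), np.float64(0.00235874120430742))
[0.50309323 0.03981302 0.21973209]
[0.5701625  0.25692615 0.096     ]
```

Emit:
move_arm --targets '[{"delta_pos": [-0.0132,-0.0367,0],"twist": [0,0,0],"gripper": 1},{"delta_pos": [-0.0132,-0.0367,0],"twist": [0,0,0],"gripper": 1},{"delta_pos": [-0.0132,-0.0367,0],"twist": [0,0,0],"gripper": 1},{"delta_pos": [0,0,-0.03],"twist": [0,0,0],"gripper": 1},{"delta_pos": [0,0,-0.02],"twist": [0,0,0],"gripper": 1}]'

```text
time_s: 8.28
eef_pos: [0.4656, -0.068, 0.1692]
orientation: [1.332, 2.842, 0.001]
force: [-0.2, -0.7, -0.9]
finger_gap: 0.0854
```

Emit:
move_arm --targets '[{"delta_pos": [0,0,-0.02],"twist": [0,0,0],"gripper": 1},{"delta_pos": [0,0,-0.01],"twist": [0,0,0],"gripper": 1},{"delta_pos": [0,0,0],"twist": [0,0,0],"gripper": 1},{"delta_pos": [0,0,0],"twist": [0,0,0],"gripper": 1}]'

```text
time_s: 8.62
eef_pos: [0.4652, -0.0657, 0.1391]
orientation: [-1.327, -2.847, -0.0]
force: [-0.0, -0.2, -0.2]
finger_gap: 0.0854
```

```bash
python3 -c "
from h import *
print(r.read_state()['eef_pos'])";python3 pic.py side e 280 130 130 110 6;python3 pic.py top e 290 160 130 105 6
```

```text
[ 0.46522467 -0.06566156  0.13909573]
```

View pics/side_ec.png

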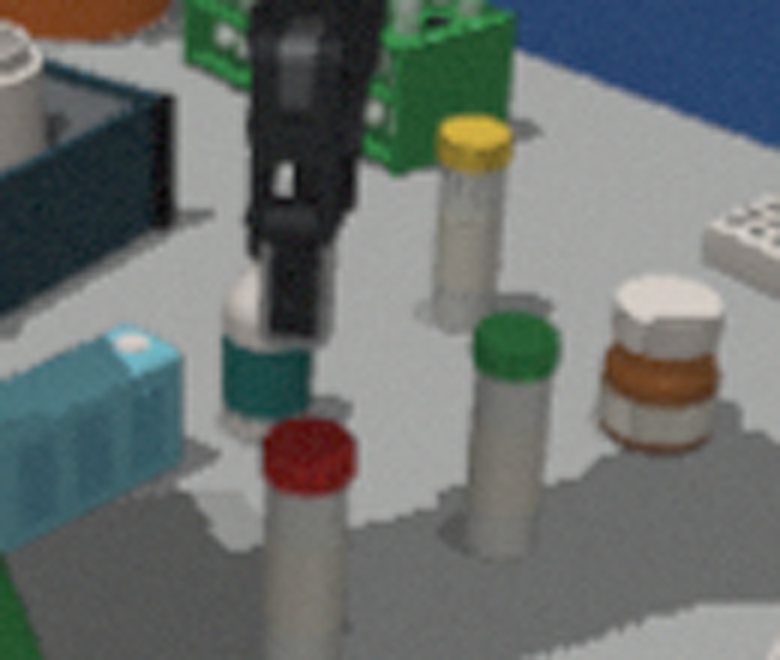

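View pics/top_ec.png

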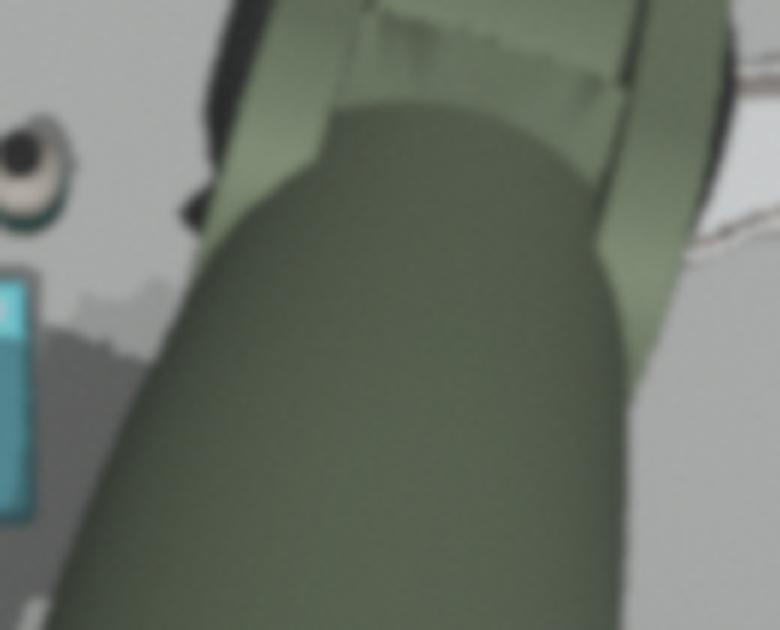

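Run:
```python
from h import *
t=r.read_state()["eef_pos"];d=np.array([np.cos(np.radians(40)),np.sin(np.radians(40)),0])
print(proj("side",t-d*.05+[0,0,.013]),"seen",(296.5/6-.5+280,335/6+130))
for q in [(.4635,-.070,.093),(.4635,-.068,.093)]:print(proj("side",q),"seen",(311.5/6-.5+280,443/6+130))
```

```text
[328.63204022 187.21291347] seen (328.9166666666667, 185.83333333333334)
[330.95839785 202.3638222 ] seen (331.4166666666667, 203.83333333333331)
[330.2579663 201.9640747] seen (331.4166666666667, 203.83333333333331)
```

The side view shows the red cap at (331.4,204), which fits (0.4635,-0.070), and the gripper is clear of the green cap. I'll shift, descend and grip.

Emit:
move_arm --targets '[{"delta_pos": [-0.0015,-0.004,-0.01],"twist": [0,0,0],"gripper": 1},{"delta_pos": [0,0,-0.025],"twist": [0,0,0],"gripper": 1},{"delta_pos": [0,0,-0.025],"twist": [0,0,0],"gripper": 1},{"delta_pos": [0,0,-0.0145],"twist": [0,0,0],"gripper": 1},{"delta_pos": [0,0,0],"twist": [0,0,0],"gripper": 1}]'

```text
time_s: 9.13
eef_pos: [0.4624, -0.0694, 0.0629]
orientation: [-1.326, -2.845, 0.001]
force: [-0.9, 0.5, -0.1]
finger_gap: 0.0851
```

Emit:
move_arm --targets '[{"delta_pos": [0,0,0],"twist": [0,0,0],"gripper": 0.3},{"delta_pos": [0,0,0],"twist": [0,0,0],"gripper": 0.1},{"delta_pos": [0,0,0],"twist": [0,0,0],"gripper": 0},{"delta_pos": [0,0,0],"twist": [0,0,0],"gripper": -0.1},{"delta_pos": [0,0,0],"twist": [0,0,0],"gripper": -0.2}]' --grip_force 20

```text
time_s: 9.55
eef_pos: [0.4644, -0.0702, 0.0653]
orientation: [1.327, 2.846, 0.0]
force: [-0.6, -0.0, -0.4]
finger_gap: 0.0341
```

Emit:
move_arm --targets '[{"delta_pos": [0,0,0],"twist": [0,0,0],"gripper": -0.3},{"delta_pos": [0,0,0],"twist": [0,0,0],"gripper": -0.5},{"delta_pos": [0,0,0],"twist": [0,0,0],"gripper": -1},{"delta_pos": [0,0,0],"twist": [0,0,0],"gripper": -1},{"delta_pos": [0,0,0],"twist": [0,0,0],"gripper": -1}]'

```text
time_s: 9.97
eef_pos: [0.4643, -0.0704, 0.0652]
orientation: [1.327, 2.846, -0.0]
force: [-0.2, -0.8, 5.8]
finger_gap: 0.0303
```

```bash
python3 pic.py side f 280 130 130 130 5
```

```text
(no output)
```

View pics/side_fc.png

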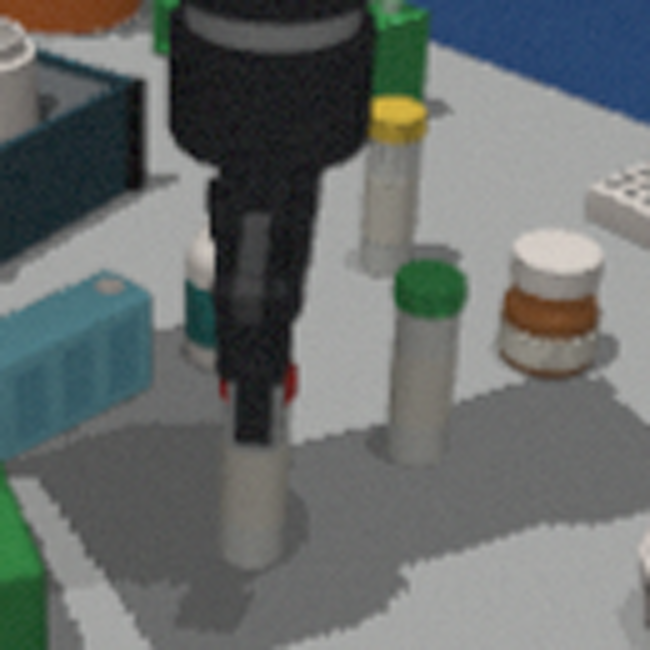

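The red specimen is gripped across its cap and upright (seen at crop (255,480)), with a 30.3 mm gap. Now lift and carry.

Emit:
move_arm --targets '[{"delta_pos": [0,0,0.015],"twist": [0,0,0],"gripper": -1},{"delta_pos": [0,0,0.03],"twist": [0,0,0],"gripper": -1},{"delta_pos": [0,0,0.035],"twist": [0,0,0],"gripper": -1},{"delta_pos": [0,0,0.03],"twist": [0,0,0],"gripper": -1},{"delta_pos": [0,0,0.02],"twist": [0,0,0],"gripper": -1}]'

```text
time_s: 10.43
eef_pos: [0.4645, -0.0702, 0.1973]
orientation: [1.326, 2.845, 0.001]
force: [0.3, 0.3, -0.8]
finger_gap: 0.0302
```

Emit:
move_arm --targets '[{"delta_pos": [0.006,0.018,0],"twist": [0,0,0],"gripper": -1},{"delta_pos": [0.01,0.03,0],"twist": [0,0,0],"gripper": -1},{"delta_pos": [0.012,0.036,0],"twist": [0,0,0],"gripper": -1},{"delta_pos": [0.012,0.036,0],"twist": [0,0,0],"gripper": -1},{"delta_pos": [0.012,0.036,0],"twist": [0,0,0],"gripper": -1}]'

```text
time_s: 10.85
eef_pos: [0.5158, 0.0875, 0.1945]
orientation: [1.329, 2.847, 0.0]
force: [1.4, -0.4, 0.4]
finger_gap: 0.0303
```

Emit:
move_arm --targets '[{"delta_pos": [0.012,0.036,0],"twist": [0,0,0],"gripper": -1},{"delta_pos": [0.012,0.036,0],"twist": [0,0,0],"gripper": -1},{"delta_pos": [0.012,0.036,0],"twist": [0,0,0],"gripper": -1},{"delta_pos": [0.01,0.03,0],"twist": [0,0,0],"gripper": -1},{"delta_pos": [0.006,0.018,0],"twist": [0,0,0],"gripper": -1}]'

```text
time_s: 11.27
eef_pos: [0.568, 0.2454, 0.194]
orientation: [-1.324, -2.849, -0.001]
force: [-0.3, -0.7, -0.4]
finger_gap: 0.0302
```

Emit:
move_arm --targets '[{"delta_pos": [0.003,0.009,0],"twist": [0,0,0],"gripper": -1},{"delta_pos": [0,0,0],"twist": [0,0,0],"gripper": -1},{"delta_pos": [0,0,0],"twist": [0,0,0],"gripper": -1}]'

```text
time_s: 11.52
eef_pos: [0.5701, 0.2504, 0.1939]
orientation: [-1.327, -2.847, 0.002]
force: [1.1, 0.2, -0.5]
finger_gap: 0.0301
```

```bash
python3 -c "
from h import *
print(r.read_state()['eef_pos'])";python3 pic.py side g 200 60 130 130 5;python3 pic.py top g 140 130 130 105 6
```

```text
[0.57012825 0.25044567 0.19390311]
```

View pics/side_gc.png

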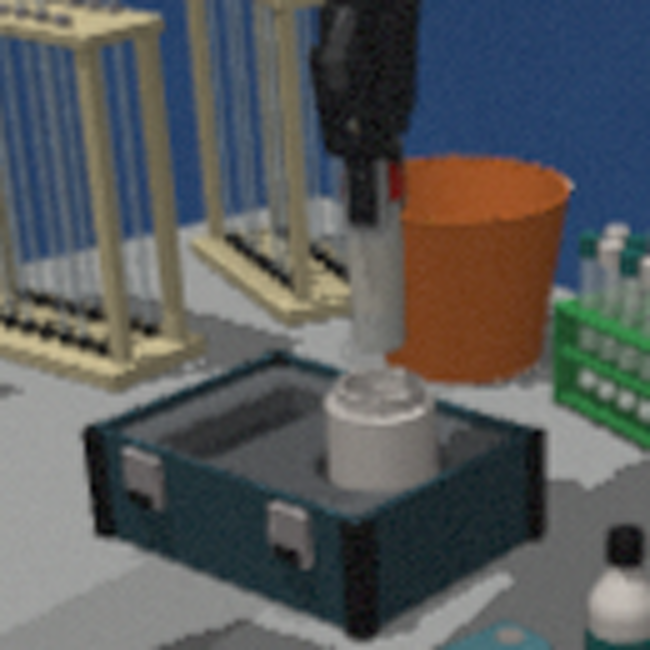

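View pics/top_gc.png

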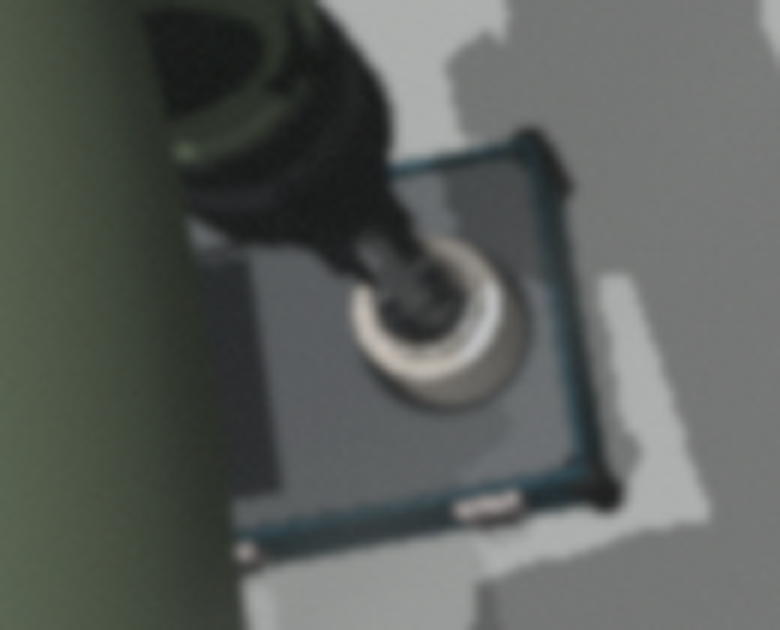

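In the side view the specimen (crop u 377) lines up with the neck (382) once perspective is allowed for. After a 3 mm correction I'll lower it slowly.

Emit:
move_arm --targets '[{"delta_pos": [0.0015,0.0025,-0.01],"twist": [0,0,0],"gripper": -1},{"delta_pos": [0,0,-0.015],"twist": [0,0,0],"gripper": -1},{"delta_pos": [0,0,-0.012],"twist": [0,0,0],"gripper": -1},{"delta_pos": [0,0,-0.01],"twist": [0,0,0],"gripper": -1},{"delta_pos": [0,0,0],"twist": [0,0,0],"gripper": -1}]'

```text
time_s: 12.03
eef_pos: [0.5705, 0.2522, 0.1447]
orientation: [-1.328, -2.843, 0.005]
force: [-0.1, -0.8, -0.7]
finger_gap: 0.0304
```

Emit:
move_arm --targets '[{"delta_pos": [0,0,-0.01],"twist": [0,0,0],"gripper": -1},{"delta_pos": [0,0,-0.01],"twist": [0,0,0],"gripper": -1},{"delta_pos": [0,0,-0.005],"twist": [0,0,0],"gripper": -1},{"delta_pos": [0,0,-0.004],"twist": [0,0,0],"gripper": -1},{"delta_pos": [0,0,0],"twist": [0,0,0],"gripper": -1}]'

```text
time_s: 12.45
eef_pos: [0.5716, 0.2534, 0.1173]
orientation: [-1.327, -2.846, 0.002]
force: [-1.1, 0.2, -0.4]
finger_gap: 0.0304
```

Emit:
move_arm --targets '[{"delta_pos": [0,0,-0.002],"twist": [0,0,0],"gripper": -1},{"delta_pos": [0,0,-0.002],"twist": [0,0,0],"gripper": -1},{"delta_pos": [0,0,-0.001],"twist": [0,0,0],"gripper": -1},{"delta_pos": [0,0,0],"twist": [0,0,0],"gripper": -1},{"delta_pos": [0,0,0],"twist": [0,0,0],"gripper": -1}]'

```text
time_s: 12.87
eef_pos: [0.5722, 0.2536, 0.1135]
orientation: [1.328, 2.847, 0.0]
force: [0.1, -1.1, -0.3]
finger_gap: 0.03
```

```bash
python3 pic.py side i 200 60 130 130 5
```

```text
(no output)
```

View pics/side_ic.png

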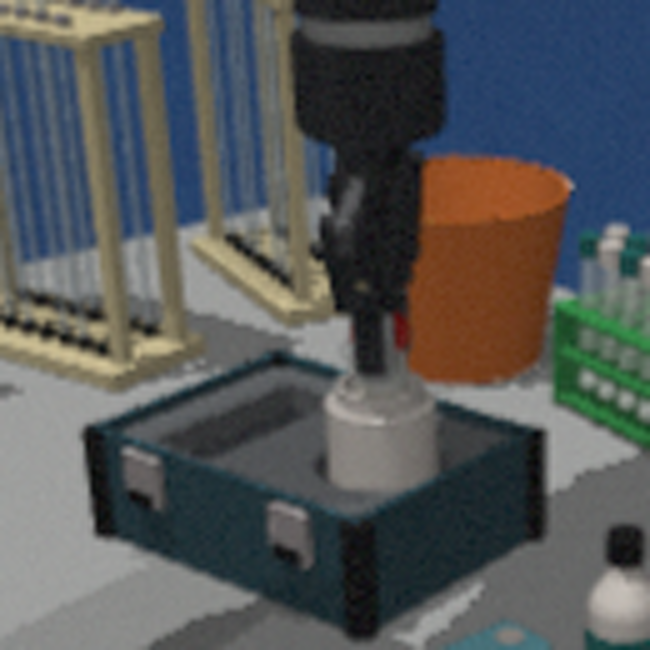

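Still no contact, but the specimen is inside the neck with the fingers close to the rim. I'll lower in 1 mm steps.

Emit:
move_arm --targets '[{"delta_pos": [0,0,-0.001],"twist": [0,0,0],"gripper": -1},{"delta_pos": [0,0,-0.001],"twist": [0,0,0],"gripper": -1},{"delta_pos": [0,0,0],"twist": [0,0,0],"gripper": -1},{"delta_pos": [0,0,0],"twist": [0,0,0],"gripper": -1}]'

```text
time_s: 13.25
eef_pos: [0.5721, 0.2535, 0.1114]
orientation: [-1.328, -2.847, 0.0]
force: [-0.5, 1.2, -0.8]
finger_gap: 0.0302
```

Emit:
move_arm --targets '[{"delta_pos": [0,0,-0.001],"twist": [0,0,0],"gripper": -1},{"delta_pos": [0,0,-0.001],"twist": [0,0,0],"gripper": -1},{"delta_pos": [0,0,0],"twist": [0,0,0],"gripper": -1},{"delta_pos": [0,0,0],"twist": [0,0,0],"gripper": -1}]'

```text
time_s: 13.58
eef_pos: [0.5728, 0.2534, 0.1112]
orientation: [1.327, 2.845, 0.001]
force: [-2.3, -2.1, 9.6]
finger_gap: 0.0302
```

Contact came at TCP z 0.111, as predicted for the specimen on the base floor. I'll back off 0.5 mm and open gently.

Emit:
move_arm --targets '[{"delta_pos": [0,0,0.0005],"twist": [0,0,0],"gripper": -0.2},{"delta_pos": [0,0,0],"twist": [0,0,0],"gripper": -0.1},{"delta_pos": [0,0,0],"twist": [0,0,0],"gripper": 0},{"delta_pos": [0,0,0],"twist": [0,0,0],"gripper": 0.2},{"delta_pos": [0,0,0],"twist": [0,0,0],"gripper": 0.4}]'

```text
time_s: 14.0
eef_pos: [0.572, 0.2535, 0.1095]
orientation: [-1.328, -2.847, 0.0]
force: [-0.0, 0.4, -0.8]
finger_gap: 0.0594
```

Emit:
move_arm --targets '[{"delta_pos": [0,0,0],"twist": [0,0,0],"gripper": 0.6},{"delta_pos": [0,0,0.005],"twist": [0,0,0],"gripper": 0.8},{"delta_pos": [0,0,0.025],"twist": [0,0,0],"gripper": 1},{"delta_pos": [0,0,0.04],"twist": [0,0,0],"gripper": 1},{"delta_pos": [0,0,0.04],"twist": [0,0,0],"gripper": 1}]'

```text
time_s: 14.42
eef_pos: [0.5709, 0.2531, 0.2201]
orientation: [-1.327, -2.845, 0.004]
force: [1.7, 0.3, 0.3]
finger_gap: 0.0853
```

Emit:
move_arm --targets '[{"delta_pos": [-0.006,-0.037,0],"twist": [0,0,0],"gripper": 1},{"delta_pos": [-0.006,-0.037,0],"twist": [0,0,0],"gripper": 1},{"delta_pos": [-0.006,-0.037,0],"twist": [0,0,0],"gripper": 1},{"delta_pos": [-0.006,-0.037,0],"twist": [0,0,0],"gripper": 1},{"delta_pos": [-0.006,-0.037,0],"twist": [0,0,0],"gripper": 1}]'

```text
time_s: 14.83
eef_pos: [0.5417, 0.0671, 0.2205]
orientation: [1.326, 2.847, 0.0]
force: [-0.0, -0.5, 0.0]
finger_gap: 0.0854
```

```bash
python3 -c "
from h import *
print(r.read_state()['eef_pos'])";python3 pic.py side j 200 60 130 130 5;python3 pic.py top j 140 130 130 105 6
```

```text
[0.54168373 0.06708002 0.22045776]
```

View pics/side_jc.png

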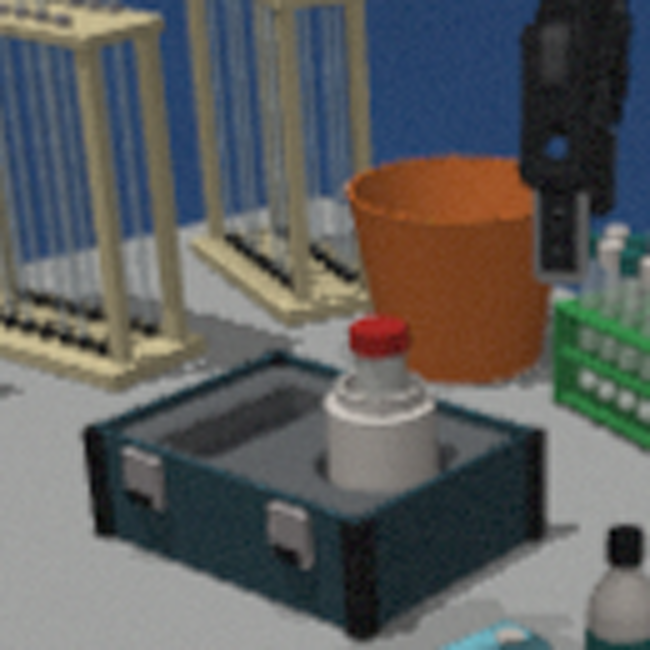

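View pics/top_jc.png

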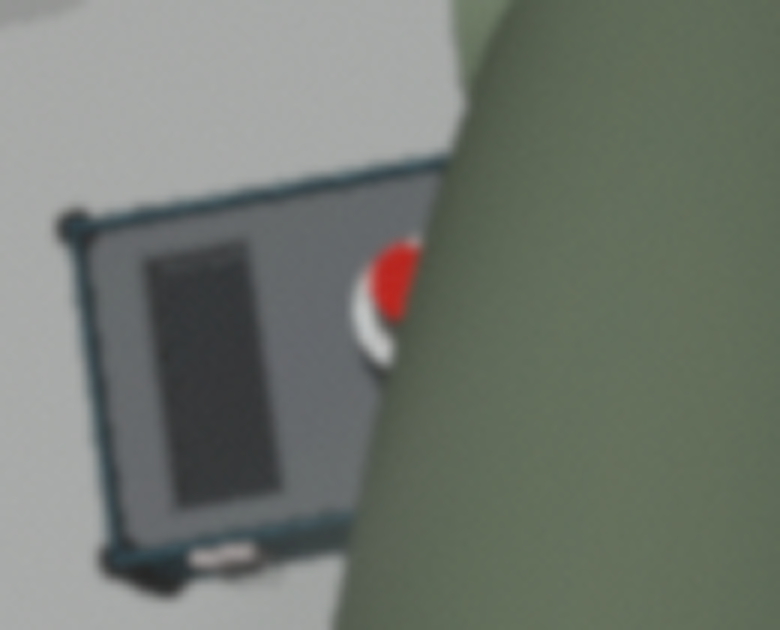

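The red specimen stands upright in the base: cap at side crop (380,337), centred over the neck. For the blue cap I'll use jaw yaw 90° so the fingers stay clear of the kidney dish.

Emit:
move_arm --targets '[{"delta_pos": [-0.006,-0.0356,0],"twist": [0,0,4.17],"gripper": 1},{"delta_pos": [-0.006,-0.0356,0],"twist": [0,0,4.17],"gripper": 1},{"delta_pos": [-0.006,-0.0356,0],"twist": [0,0,4.17],"gripper": 1},{"delta_pos": [-0.006,-0.0356,0],"twist": [0,0,4.17],"gripper": 1},{"delta_pos": [-0.006,-0.0356,0],"twist": [0,0,4.17],"gripper": 1}]'

```text
time_s: 15.35
eef_pos: [0.5121, -0.1104, 0.2204]
orientation: [0.783, 3.042, 0.0]
force: [1.4, 0.7, -0.2]
finger_gap: 0.0851
```

Emit:
move_arm --targets '[{"delta_pos": [-0.006,-0.0356,0],"twist": [0,0,4.17],"gripper": 1},{"delta_pos": [-0.006,-0.0356,0],"twist": [0,0,4.17],"gripper": 1},{"delta_pos": [-0.006,-0.0356,0],"twist": [0,0,4.17],"gripper": 1},{"delta_pos": [-0.006,-0.0356,0],"twist": [0,0,4.17],"gripper": 1},{"delta_pos": [-0.006,-0.0356,0],"twist": [0,0,4.17],"gripper": 1}]'

```text
time_s: 15.77
eef_pos: [0.4822, -0.2887, 0.2203]
orientation: [0.221, 3.133, -0.0]
force: [1.0, -0.2, -0.0]
finger_gap: 0.0853
```

Emit:
move_arm --targets '[{"delta_pos": [-0.006,-0.0356,0],"twist": [0,0,4.17],"gripper": 1},{"delta_pos": [-0.006,-0.0356,0],"twist": [0,0,4.17],"gripper": 1},{"delta_pos": [0,0,-0.04],"twist": [0,0,0],"gripper": 1},{"delta_pos": [0,0,-0.04],"twist": [0,0,0],"gripper": 1},{"delta_pos": [0,0,-0.02],"twist": [0,0,0],"gripper": 1}]'

```text
time_s: 16.18
eef_pos: [0.4688, -0.3577, 0.1161]
orientation: [-0.001, -3.139, -0.005]
force: [-0.9, 1.0, -0.9]
finger_gap: 0.0854
```

Emit:
move_arm --targets '[{"delta_pos": [0,0,0],"twist": [0,0,0],"gripper": 1},{"delta_pos": [0,0,0],"twist": [0,0,0],"gripper": 1}]'

```text
time_s: 16.35
eef_pos: [0.47, -0.3578, 0.1193]
orientation: [0.002, -3.14, -0.003]
force: [-0.2, -0.2, -0.1]
finger_gap: 0.0854
```

```bash
python3 -c "
from h import *
s=r.read_state();print(s['eef_pos'],s['orientation'])
t=s['eef_pos']
for d in(-.05,.05):print(proj('side',t+[0,d,.013]))
print(proj('side',[.469,-.36,.051]))"
python3 pic.py side k 380 210 150 120 5
```

```text
[ 0.46999936 -0.35781657  0.1193125 ] [ 1.73835703e-03 -3.13995293e+00 -2.94980747e-03]
[505.28153717 273.67181685]
[441.69151948 240.3910298 ]
[461.27068125 297.25973814]
```

View pics/side_kc.png

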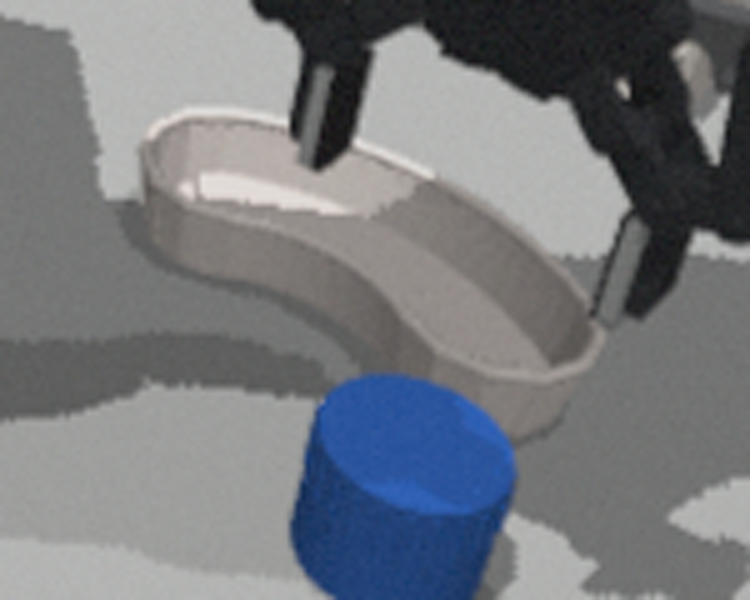

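The side view shows finger tips at px (447,243) and (506,274), straddling the cap at (463,299) with a bias consistent with the projection. I'll shift 2 mm, descend and grip.

Emit:
move_arm --targets '[{"delta_pos": [-0.001,-0.002,-0.03],"twist": [0,0,0],"gripper": 1},{"delta_pos": [0,0,-0.03],"twist": [0,0,0],"gripper": 1},{"delta_pos": [0,0,-0.025],"twist": [0,0,0],"gripper": 1},{"delta_pos": [0,0,-0.014],"twist": [0,0,0],"gripper": 1},{"delta_pos": [0,0,0],"twist": [0,0,0],"gripper": 1}]'

```text
time_s: 16.82
eef_pos: [0.4692, -0.3601, 0.0202]
orientation: [0.002, -3.141, -0.002]
force: [-0.8, -0.1, 1.3]
finger_gap: 0.0854
```

Emit:
move_arm --targets '[{"delta_pos": [0,0,0],"twist": [0,0,0],"gripper": 0.6},{"delta_pos": [0,0,0],"twist": [0,0,0],"gripper": 0.5},{"delta_pos": [0,0,0],"twist": [0,0,0],"gripper": 0.4},{"delta_pos": [0,0,0],"twist": [0,0,0],"gripper": -1},{"delta_pos": [0,0,0],"twist": [0,0,0],"gripper": -1}]'

```text
time_s: 17.23
eef_pos: [0.471, -0.362, 0.0238]
orientation: [-0.001, 3.138, -0.005]
force: [0.4, 1.1, 7.2]
finger_gap: 0.0603
```

Emit:
move_arm --targets '[{"delta_pos": [0,0,0],"twist": [0,0,0],"gripper": -1},{"delta_pos": [0,0,0],"twist": [0,0,0],"gripper": -1},{"delta_pos": [0,0,0],"twist": [0,0,0],"gripper": -1}]'

```text
time_s: 17.48
eef_pos: [0.471, -0.362, 0.0238]
orientation: [-0.001, 3.138, -0.005]
force: [-0.1, 1.0, 6.8]
finger_gap: 0.0601
```

```bash
python3 -c "
from h import *
s=r.read_state();print(s['eef_pos'],s['orientation'])
t=s['eef_pos']
print(proj('side',[t[0],t[1],.051]))"
python3 pic.py side l 380 210 150 120 5
```

```text
[ 0.47096263 -0.36203871  0.02376651] [-1.18883281e-03  3.13776068e+00 -4.75612631e-03]
[463.1037866  297.36396278]
```

View pics/side_lc.png

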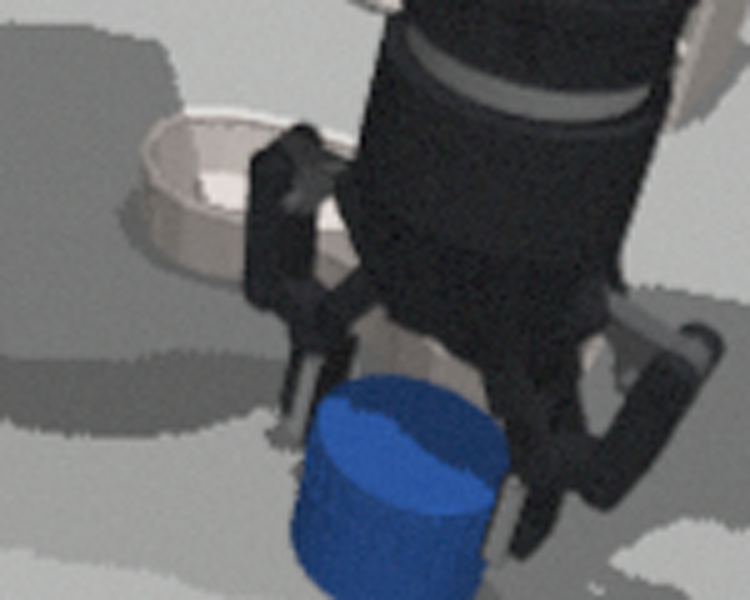

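The cap is gripped with a 60 mm gap. I'll lift it and carry it over the case at TCP z of about 0.205.

Emit:
move_arm --targets '[{"delta_pos": [0,0,0.025],"twist": [0,0,0],"gripper": -1},{"delta_pos": [0,0,0.04],"twist": [0,0,0],"gripper": -1},{"delta_pos": [0,0,0.04],"twist": [0,0,0],"gripper": -1},{"delta_pos": [0,0,0.04],"twist": [0,0,0],"gripper": -1},{"delta_pos": [0.006,0.0362,0.04],"twist": [0,0,0],"gripper": -1}]'

```text
time_s: 17.95
eef_pos: [0.4748, -0.3377, 0.2019]
orientation: [0.006, 3.136, -0.011]
force: [1.1, -0.8, 0.3]
finger_gap: 0.0601
```

Emit:
move_arm --targets '[{"delta_pos": [0.006,0.0362,0],"twist": [0,0,0],"gripper": -1},{"delta_pos": [0.006,0.0362,0],"twist": [0,0,0],"gripper": -1},{"delta_pos": [0.006,0.0362,0],"twist": [0,0,0],"gripper": -1},{"delta_pos": [0.006,0.0362,0],"twist": [0,0,0],"gripper": -1},{"delta_pos": [0.006,0.0362,0],"twist": [0,0,0],"gripper": -1}]'

```text
time_s: 18.37
eef_pos: [0.5043, -0.1505, 0.1984]
orientation: [-0.0, 3.139, -0.002]
force: [1.8, -0.4, 0.5]
finger_gap: 0.0602
```

Emit:
move_arm --targets '[{"delta_pos": [0.006,0.0362,0],"twist": [0,0,0],"gripper": -1},{"delta_pos": [0.006,0.0362,0],"twist": [0,0,0],"gripper": -1},{"delta_pos": [0.006,0.0362,0],"twist": [0,0,0],"gripper": -1},{"delta_pos": [0.006,0.0362,0],"twist": [0,0,0],"gripper": -1},{"delta_pos": [0.006,0.0362,0],"twist": [0,0,0],"gripper": -1}]'

```text
time_s: 18.78
eef_pos: [0.5344, 0.0309, 0.1984]
orientation: [-0.001, 3.139, -0.0]
force: [-0.2, -0.4, -0.5]
finger_gap: 0.0598
```

Emit:
move_arm --targets '[{"delta_pos": [0.006,0.0362,0],"twist": [0,0,0],"gripper": -1},{"delta_pos": [0.006,0.0362,0],"twist": [0,0,0],"gripper": -1},{"delta_pos": [0.006,0.0362,0],"twist": [0,0,0],"gripper": -1},{"delta_pos": [0.006,0.0362,0],"twist": [0,0,0],"gripper": -1},{"delta_pos": [0.006,0.0362,0],"twist": [0,0,0],"gripper": -1}]'

```text
time_s: 19.2
eef_pos: [0.5643, 0.2122, 0.1984]
orientation: [-0.001, 3.139, 0.001]
force: [0.4, -0.4, -0.1]
finger_gap: 0.0602
```

Emit:
move_arm --targets '[{"delta_pos": [0.004,0.02,0],"twist": [0,0,0],"gripper": -1},{"delta_pos": [0,0.01,0],"twist": [0,0,0],"gripper": -1},{"delta_pos": [0,0,0],"twist": [0,0,0],"gripper": -1},{"delta_pos": [0,0,0],"twist": [0,0,0],"gripper": -1}]'

```text
time_s: 19.53
eef_pos: [0.5676, 0.2397, 0.1972]
orientation: [-0.002, 3.141, -0.001]
force: [0.0, -1.2, -0.3]
finger_gap: 0.0602
```

```bash
python3 -c "
from h import *
s=r.read_state();print(s['eef_pos'],s['orientation'])
t=s['eef_pos']
for z in(-.024,.027):print(proj('side',[t[0],t[1],t[2]+z]),proj('top',[t[0],t[1],t[2]+z]))
print(proj('side',[.5715,.254,.139]))"
python3 pic.py side m 200 60 130 110 6; python3 pic.py top m 140 130 130 105 6
```

```text
[0.56759159 0.23972709 0.19720553] [-1.74349646e-03  3.14098785e+00 -9.74075814e-04]
[276.60374536 113.14790797] [210.5640036  173.88893814]
[275.74511063  93.23735416] [205.05878051 167.79411753]
[275.04119363 124.0950929 ]
```

View pics/side_mc.png

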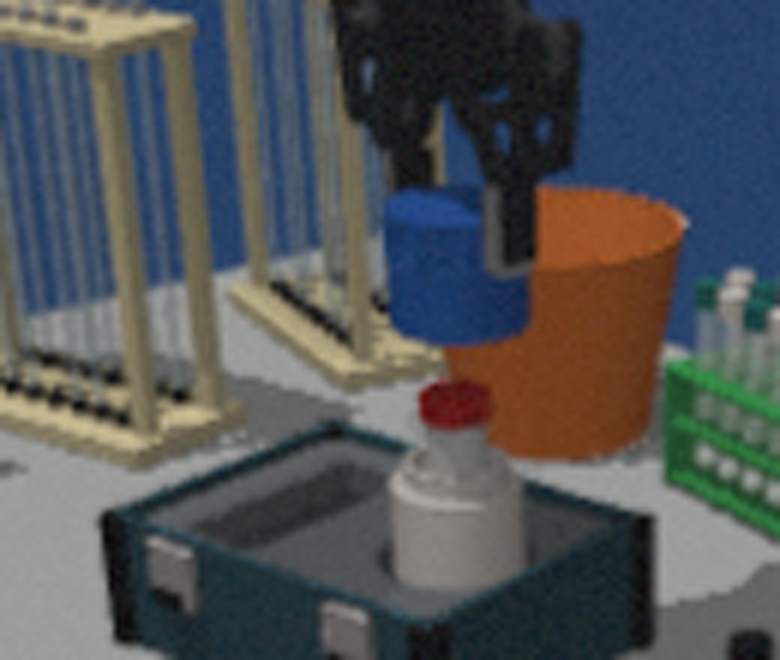

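View pics/top_mc.png

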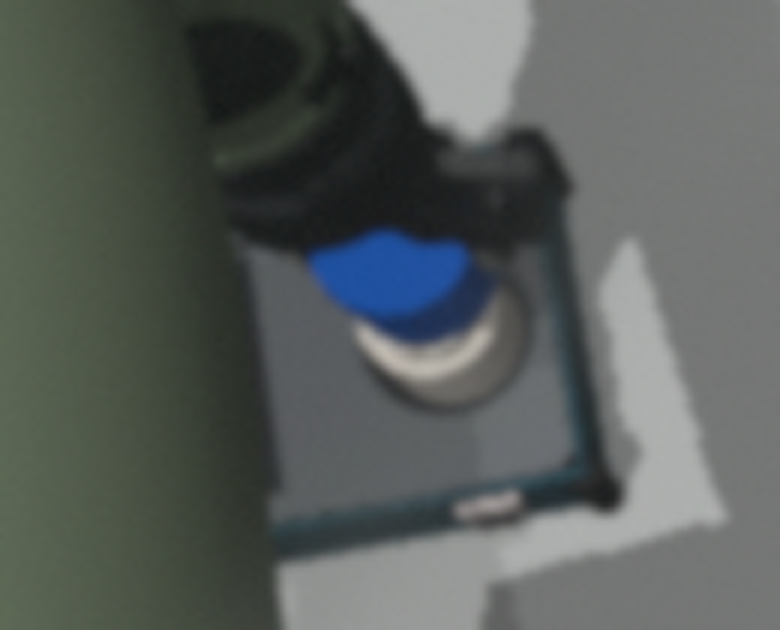

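The side view shows the cap level at u 276 and the specimen cap at (275.5,126), and the cap is centred on the TCP in both views. I'll move over the base and recheck lower down.

Emit:
move_arm --targets '[{"delta_pos": [0.002,0.007,-0.01],"twist": [0,0,0],"gripper": -1},{"delta_pos": [0.002,0.0073,-0.01],"twist": [0,0,0],"gripper": -1},{"delta_pos": [0,0,-0.008],"twist": [0,0,0],"gripper": -1},{"delta_pos": [0,0,0],"twist": [0,0,0],"gripper": -1},{"delta_pos": [0,0,0],"twist": [0,0,0],"gripper": -1}]'

```text
time_s: 20.05
eef_pos: [0.5709, 0.254, 0.1671]
orientation: [0.001, -3.139, 0.002]
force: [-0.3, -1.3, 0.5]
finger_gap: 0.0599
```

```bash
python3 -c "
from h import *
s=r.read_state();print(s['eef_pos'],s['orientation'])
t=s['eef_pos']
for z in(-.024,.027):print(proj('side',[t[0],t[1],t[2]+z]),proj('top',[t[0],t[1],t[2]+z]))
print(proj('side',[t[0],t[1],.139]),proj('side',[t[0],t[1],.1]))"
python3 pic.py side n 200 60 130 110 6; python3 pic.py top n 140 130 130 105 6
```

```text
[0.57087653 0.25395045 0.16714411] [ 8.31853624e-04 -3.13897768e+00  1.50583170e-03]
[274.79206644 122.64488825] [207.54279404 175.78192279]
[273.90800089 103.52722737] [202.05236875 169.98263841]
[274.86187682 124.15451758] [275.50464436 138.0541789 ]
```

View pics/side_nc.png

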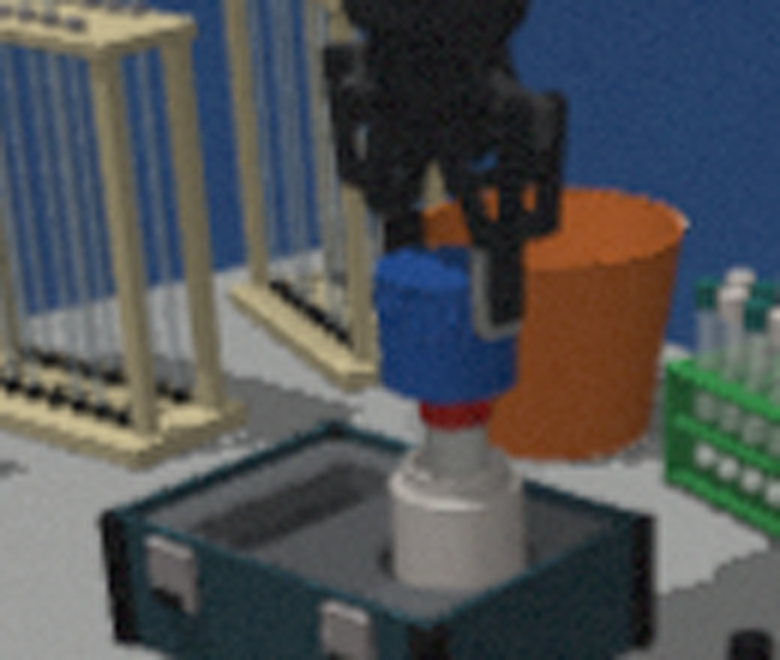

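View pics/top_nc.png

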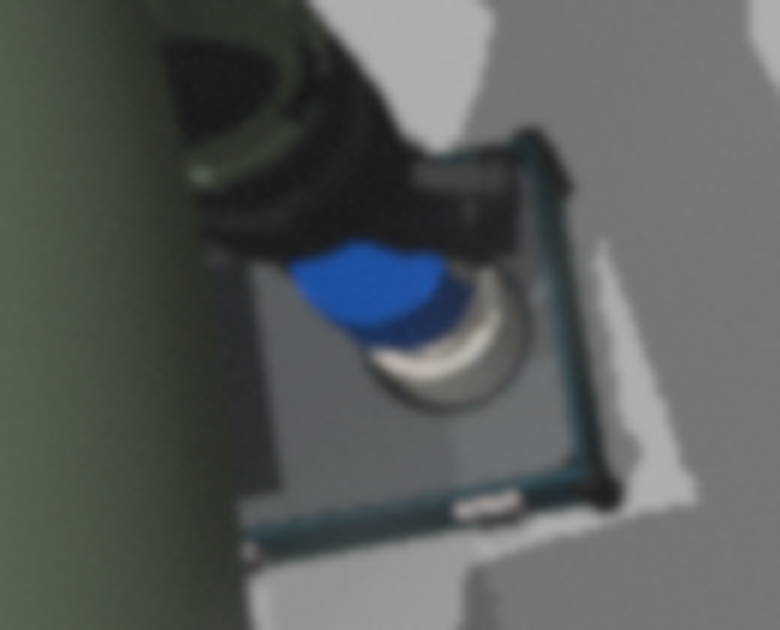

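Cap, specimen and base agree within about 1 mm in both views (side u: cap 274.1, base 275.9 at their heights). I'll nudge 1 mm and lower.

Emit:
move_arm --targets '[{"delta_pos": [0.0007,-0.0005,-0.008],"twist": [0,0,0],"gripper": -1},{"delta_pos": [0,0,-0.01],"twist": [0,0,0],"gripper": -1},{"delta_pos": [0,0,-0.008],"twist": [0,0,0],"gripper": -1},{"delta_pos": [0,0,-0.005],"twist": [0,0,0],"gripper": -1},{"delta_pos": [0,0,0],"twist": [0,0,0],"gripper": -1}]'

```text
time_s: 20.57
eef_pos: [0.5712, 0.2535, 0.1355]
orientation: [0.001, -3.138, 0.002]
force: [-0.4, 0.1, -0.2]
finger_gap: 0.0596
```

Emit:
move_arm --targets '[{"delta_pos": [0,0,-0.004],"twist": [0,0,0],"gripper": -1},{"delta_pos": [0,0,-0.004],"twist": [0,0,0],"gripper": -1},{"delta_pos": [0,0,-0.003],"twist": [0,0,0],"gripper": -1},{"delta_pos": [0,0,-0.002],"twist": [0,0,0],"gripper": -1},{"delta_pos": [0,0,0],"twist": [0,0,0],"gripper": -1}]'

```text
time_s: 20.98
eef_pos: [0.5722, 0.2538, 0.1241]
orientation: [0.001, -3.141, 0.0]
force: [-0.3, 0.7, -0.6]
finger_gap: 0.0599
```

No contact yet, at about 4 mm above the expected seat (0.120) and past the neck top (0.130), so the cap is over the neck. Continuing down.

Emit:
move_arm --targets '[{"delta_pos": [0,0,-0.002],"twist": [0,0,0],"gripper": -1},{"delta_pos": [0,0,-0.001],"twist": [0,0,0],"gripper": -1},{"delta_pos": [0,0,0],"twist": [0,0,0],"gripper": -1},{"delta_pos": [0,0,0],"twist": [0,0,0],"gripper": -1}]'

```text
time_s: 21.32
eef_pos: [0.5725, 0.2539, 0.1216]
orientation: [-0.001, 3.142, 0.0]
force: [0.8, 0.2, -0.1]
finger_gap: 0.0602
```

Emit:
move_arm --targets '[{"delta_pos": [0,0,-0.001],"twist": [0,0,0],"gripper": -1},{"delta_pos": [0,0,-0.001],"twist": [0,0,0],"gripper": -1},{"delta_pos": [0,0,0],"twist": [0,0,0],"gripper": -1},{"delta_pos": [0,0,0],"twist": [0,0,0],"gripper": -1}]'

```text
time_s: 21.65
eef_pos: [0.5726, 0.254, 0.1199]
orientation: [-0.001, 3.141, 0.0]
force: [0.1, -0.5, 2.6]
finger_gap: 0.0599
```

Contact began at 0.120, right at the predicted seat. I'll press 0.5 mm more, release and lift.

Emit:
move_arm --targets '[{"delta_pos": [0,0,-0.0005],"twist": [0,0,0],"gripper": -1},{"delta_pos": [0,0,0],"twist": [0,0,0],"gripper": 0.45},{"delta_pos": [0,0,0],"twist": [0,0,0],"gripper": 0.55},{"delta_pos": [0,0,0],"twist": [0,0,0],"gripper": 0.7},{"delta_pos": [0,0,0],"twist": [0,0,0],"gripper": 0.9}]'

```text
time_s: 22.07
eef_pos: [0.5724, 0.2538, 0.1188]
orientation: [0.001, -3.141, 0.0]
force: [-0.4, 0.5, 0.5]
finger_gap: 0.0809
```

Emit:
move_arm --targets '[{"delta_pos": [0,0,0],"twist": [0,0,0],"gripper": 1},{"delta_pos": [0,0,0.02],"twist": [0,0,0],"gripper": 1},{"delta_pos": [0,0,0.04],"twist": [0,0,0],"gripper": 1},{"delta_pos": [0,0,0.04],"twist": [0,0,0],"gripper": 1},{"delta_pos": [-0.018,-0.03,0],"twist": [0,0,0.4],"gripper": 1}]'

```text
time_s: 22.48
eef_pos: [0.5628, 0.2287, 0.2286]
orientation: [-0.018, 3.123, 0.01]
force: [3.0, -0.7, 2.1]
finger_gap: 0.0854
```

Emit:
move_arm --targets '[{"delta_pos": [-0.021,-0.036,0],"twist": [0,0,0.4],"gripper": 1},{"delta_pos": [-0.021,-0.036,0],"twist": [0,0,0.4],"gripper": 1},{"delta_pos": [-0.021,-0.036,0],"twist": [0,0,0.4],"gripper": 1},{"delta_pos": [-0.021,-0.036,0],"twist": [0,0,0.4],"gripper": 1},{"delta_pos": [-0.005,-0.01,0],"twist": [0,0,0],"gripper": 1}]'

```text
time_s: 22.9
eef_pos: [0.4619, 0.0666, 0.2189]
orientation: [0.051, -3.139, 0.003]
force: [-0.2, 0.4, -0.4]
finger_gap: 0.0852
```

```bash
python3 -c "
from h import *
s=r.read_state();print(s['eef_pos'],s['orientation'])"
python3 pic.py side o 190 80 150 130 5; python3 pic.py top o 140 130 180 125 4
```

```text
[0.46190776 0.06664513 0.21890872] [ 5.09104579e-02 -3.13859566e+00  2.65034048e-03]
```

View pics/side_oc.png

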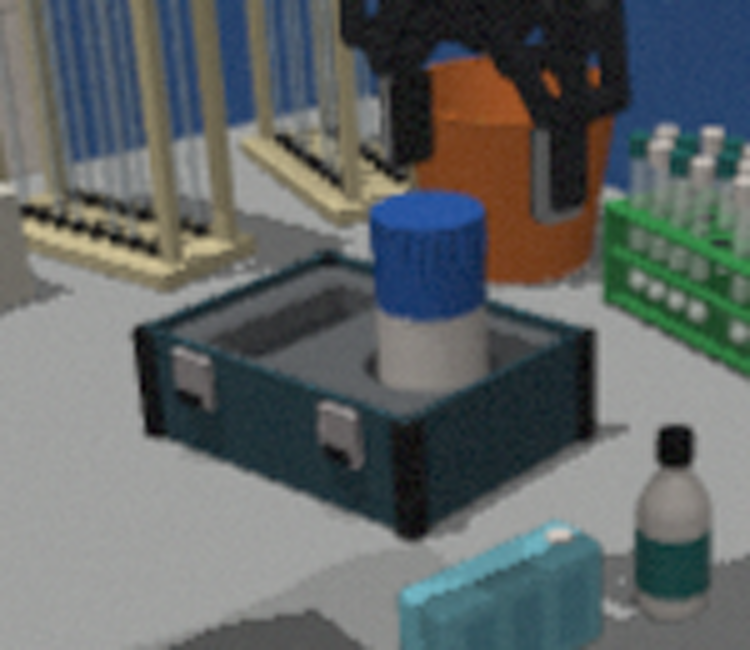

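View pics/top_oc.png

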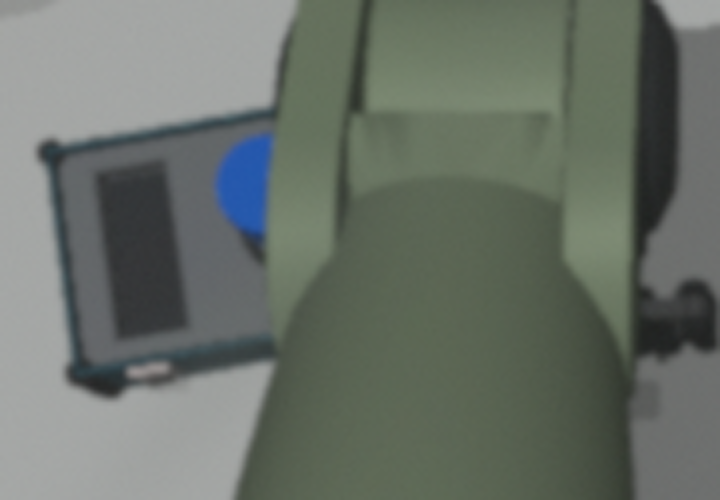

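The cap sits flush on the shoulder in the side view (seam at crop v≈315, no neck showing). Next is the brick: the TCP is above it with jaw yaw at 91.9°.

Emit:
move_arm --targets '[{"delta_pos": [0.005,-0.001,-0.04],"twist": [0,0,0],"gripper": 1},{"delta_pos": [0,0,-0.04],"twist": [0,0,0],"gripper": 1},{"delta_pos": [0,0,-0.03],"twist": [0,0,0],"gripper": 1},{"delta_pos": [0,0,0],"twist": [0,0,0],"gripper": 1},{"delta_pos": [0,0,0],"twist": [0,0,0],"gripper": 1}]'

```text
time_s: 23.42
eef_pos: [0.4698, 0.0698, 0.1082]
orientation: [0.058, -3.138, -0.001]
force: [0.3, 0.0, -0.0]
finger_gap: 0.0855
```

```bash
python3 -c "
from h import *
s=r.read_state();print(s['eef_pos'],s['orientation'])
t=s['eef_pos']
for d in(-.05,.05):print(proj('side',t+[0,d,.013]))
print([proj('side',[.467+a,.0656+b,.055]).round(1) for a,b in[(-.05,.017),(-.05,-.017),(.05,-.017),(.05,.017)]])"
python3 pic.py side p 240 130 130 110 6
```

```text
[0.46979225 0.06978114 0.10820281] [ 5.75231931e-02 -3.13763513e+00 -7.68962128e-04]
[303.82399294 173.0090698 ]
[275.13612054 157.64703543]
[array([267.5, 196.9]), array([276.8, 203. ]), array([311.3, 187.9]), array([301.8, 182.5])]
```

View pics/side_pc.png

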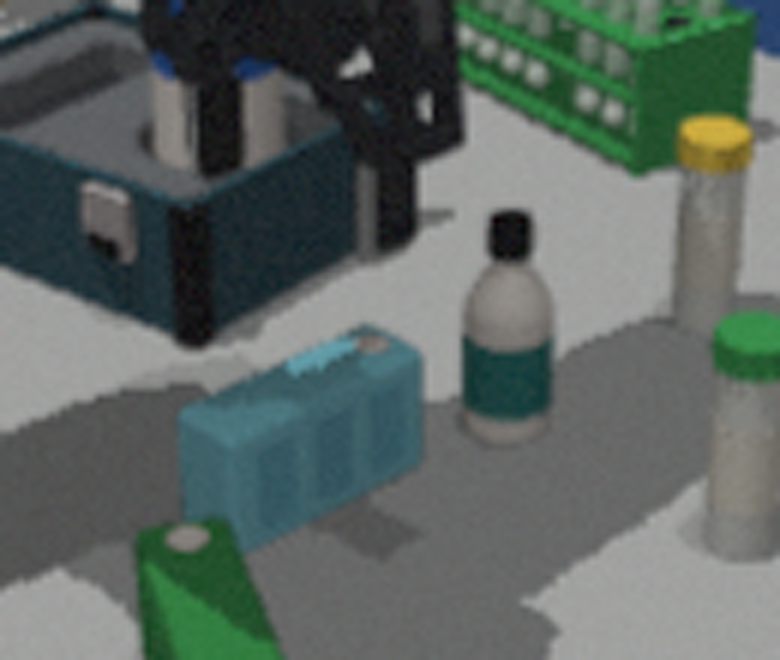

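The brick's top corners at px (270,198), (280,203), (310,188) and (301,184) give a centre of about (0.466,0.067). I'll shift −3 mm in x and y, descend and grip.

Emit:
move_arm --targets '[{"delta_pos": [-0.003,-0.003,-0.025],"twist": [0,0,0],"gripper": 1},{"delta_pos": [0,0,-0.03],"twist": [0,0,0],"gripper": 1},{"delta_pos": [0,0,-0.02],"twist": [0,0,0],"gripper": 1},{"delta_pos": [0,0,-0.006],"twist": [0,0,0],"gripper": 1},{"delta_pos": [0,0,0],"twist": [0,0,0],"gripper": 0.6}]'

```text
time_s: 23.88
eef_pos: [0.4683, 0.0663, 0.0286]
orientation: [-0.057, 3.141, 0.0]
force: [-0.3, -0.8, 0.6]
finger_gap: 0.0758
```

Emit:
move_arm --targets '[{"delta_pos": [0,0,0],"twist": [0,0,0],"gripper": 0.2},{"delta_pos": [0,0,0],"twist": [0,0,0],"gripper": 0},{"delta_pos": [0,0,0],"twist": [0,0,0],"gripper": -0.1},{"delta_pos": [0,0,0],"twist": [0,0,0],"gripper": -0.2},{"delta_pos": [0,0,0],"twist": [0,0,0],"gripper": -1}]' --grip_force 35

```text
time_s: 24.3
eef_pos: [0.4688, 0.0664, 0.0295]
orientation: [-0.057, 3.138, 0.002]
force: [0.4, 1.8, 6.7]
finger_gap: 0.0336
```

Emit:
move_arm --targets '[{"delta_pos": [0,0,0],"twist": [0,0,0],"gripper": -1},{"delta_pos": [0,0,0],"twist": [0,0,0],"gripper": -1},{"delta_pos": [0,0,0],"twist": [0,0,0],"gripper": -1}]'

```text
time_s: 24.55
eef_pos: [0.4688, 0.0664, 0.0295]
orientation: [-0.057, 3.138, 0.002]
force: [-1.0, 1.8, 6.6]
finger_gap: 0.0336
```

```bash
python3 -c "
from h import *
s=r.read_state();print(s['eef_pos'],s['orientation'],s['finger_gap'])"
python3 pic.py side q 240 130 130 110 6
```

```text
[0.46878737 0.06644688 0.0294873 ] [-5.65385997e-02  3.13824671e+00  1.68925942e-03] 0.03363598798478546
```

View pics/side_qc.png

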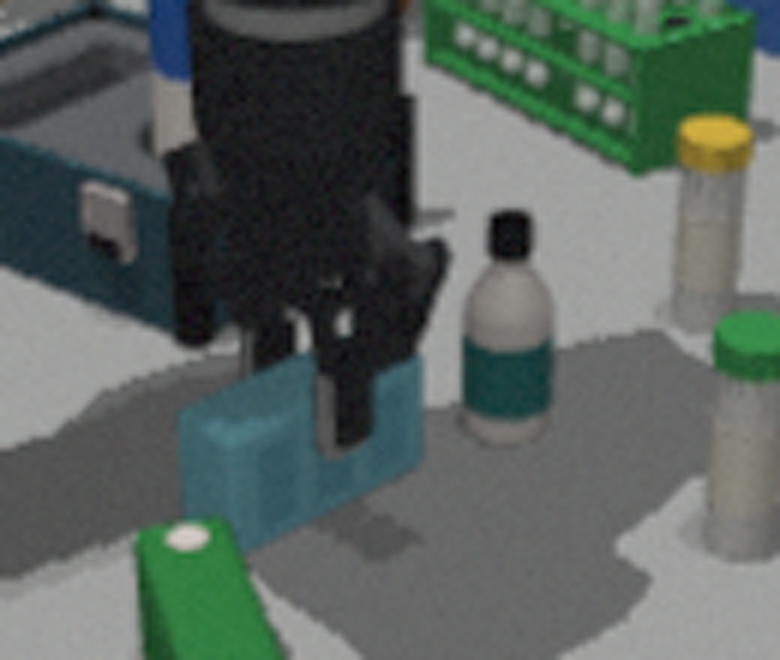

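The brick is gripped with a 33.6 mm gap and its centre about 2–3 mm in −x of the TCP. I'll lift it above the canister and carry it, turning +9.3°.

Emit:
move_arm --targets '[{"delta_pos": [0,0,0.02],"twist": [0,0,0],"gripper": -1},{"delta_pos": [0,0,0.04],"twist": [0,0,0],"gripper": -1},{"delta_pos": [0,0,0.04],"twist": [0,0,0],"gripper": -1},{"delta_pos": [0,0,0.04],"twist": [0,0,0],"gripper": -1},{"delta_pos": [0,0,0.04],"twist": [0,0,0],"gripper": -1}]'

```text
time_s: 25.02
eef_pos: [0.4667, 0.0659, 0.2102]
orientation: [0.056, -3.141, 0.0]
force: [1.7, 0.5, -2.3]
finger_gap: 0.0335
```

Emit:
move_arm --targets '[{"delta_pos": [0.0107,0.0358,0],"twist": [0,0,1.16],"gripper": -1},{"delta_pos": [0.0107,0.0358,0],"twist": [0,0,1.16],"gripper": -1},{"delta_pos": [0.0107,0.0358,0],"twist": [0,0,1.16],"gripper": -1},{"delta_pos": [0.0107,0.0358,0],"twist": [0,0,1.16],"gripper": -1},{"delta_pos": [0.0107,0.0358,0],"twist": [0,0,1.16],"gripper": -1}]'

```text
time_s: 25.43
eef_pos: [0.521, 0.2465, 0.2085]
orientation: [-0.216, 3.134, -0.0]
force: [0.4, -0.3, -0.5]
finger_gap: 0.0336
```

Emit:
move_arm --targets '[{"delta_pos": [0.0107,0.0358,0],"twist": [0,0,1.16],"gripper": -1},{"delta_pos": [0.0107,0.0358,0],"twist": [0,0,1.16],"gripper": -1},{"delta_pos": [0.0107,0.0358,0],"twist": [0,0,1.16],"gripper": -1},{"delta_pos": [0,0,0],"twist": [0,0,0],"gripper": -1},{"delta_pos": [0,0,0],"twist": [0,0,0],"gripper": -1}]'

```text
time_s: 25.85
eef_pos: [0.5526, 0.3539, 0.2071]
orientation: [0.314, -3.125, 0.001]
force: [-0.6, -0.3, -1.9]
finger_gap: 0.0336
```

```bash
python3 -c "
from h import *
s=r.read_state();print(s['eef_pos'],s['orientation'],s['finger_gap'])"
python3 pic.py side s 190 60 130 120 6;python3 pic.py top s 130 110 130 115 6
```

```text
[0.55259605 0.3538896  0.2071033 ] [ 3.13944437e-01 -3.12477309e+00  1.13001508e-03] 0.033554424224833734
```

View pics/side_sc.png

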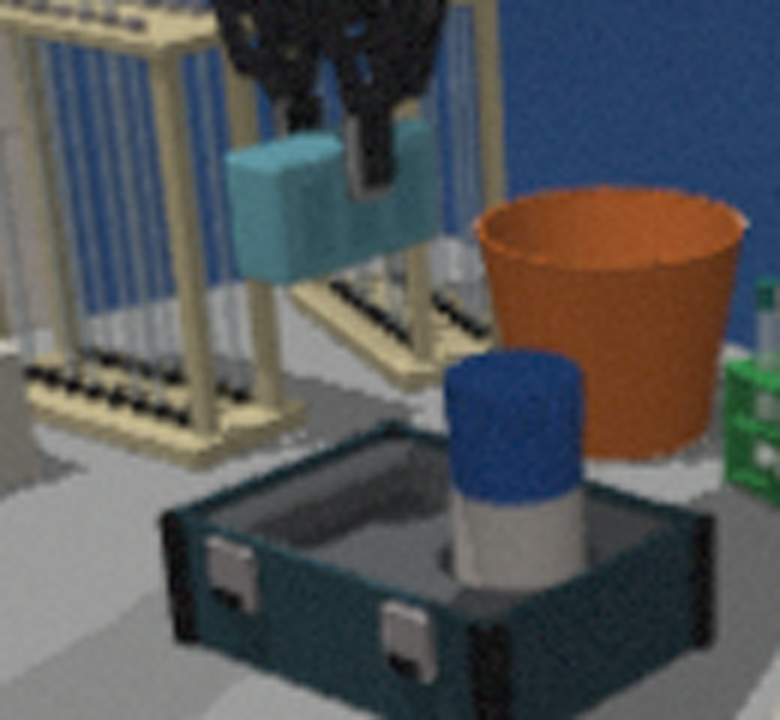

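View pics/top_sc.png

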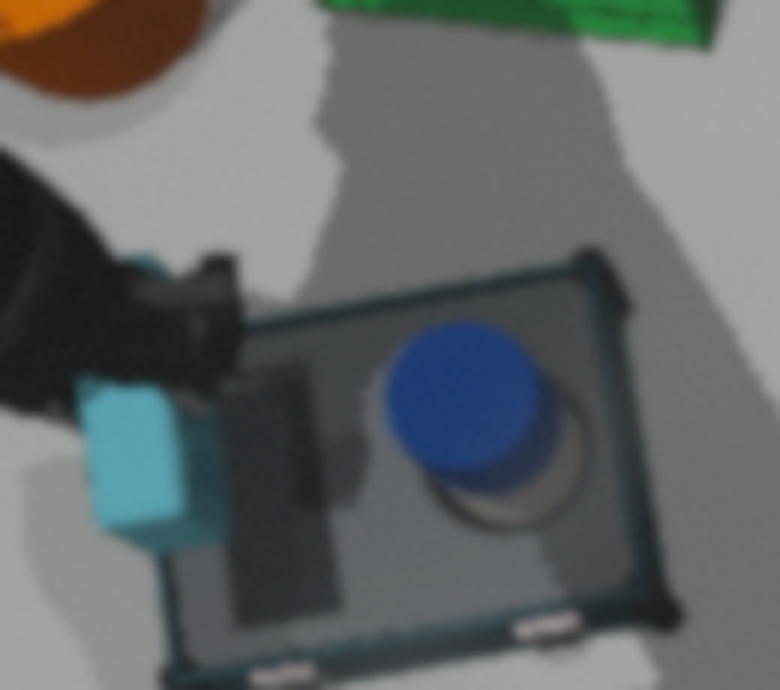

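Run:
```python
from h import *
t=np.array([.5526,.3539,.2071]);z=t[2]+.0255
up=lambda x,y:((x+.5)/6-.5+130,(y+.5)/6-.5+110)
a,b=[onz("top",up(*p),z) for p in[(103,530),(187,511)]]
ex=np.array([.980,.198,0]);ey=np.array([-.198,.980,0]);m=(a+b)/2-t+[.001,-.002,0]
print(np.linalg.norm(a-b),"near end rel TCP along x,y:",m@ex,m@ey)
# cap centre seen
c=onz("top",up(463,397),.147);print("cap",c)
```

```text
0.02970193630595811 near end rel TCP along x,y: -0.051230153039997645 -0.0038822736556374197
cap [0.56993916 0.25482672 0.147     ]
```

Emit:
move_arm --targets '[{"delta_pos": [0.0014,-0.0014,-0.03],"twist": [0,0,0],"gripper": -1},{"delta_pos": [0,0,-0.03],"twist": [0,0,0],"gripper": -1},{"delta_pos": [0,0,-0.02],"twist": [0,0,0],"gripper": -1},{"delta_pos": [0,0,-0.012],"twist": [0,0,0],"gripper": -1},{"delta_pos": [0,0,0],"twist": [0,0,0],"gripper": -1}]'

```text
time_s: 26.37
eef_pos: [0.5525, 0.3486, 0.1134]
orientation: [0.307, -3.121, 0.003]
force: [-1.3, 0.5, -1.8]
finger_gap: 0.0336
```

```bash
python3 -c "
from h import *
s=r.read_state();print(s['eef_pos'],s['orientation'],s['finger_gap'])"
python3 pic.py side t 190 80 130 110 6;python3 pic.py top t 130 110 130 115 6
```

```text
[0.55248451 0.3486213  0.11343403] [ 0.30659826 -3.12140938  0.00326758] 0.03359062121315036
```

View pics/side_tc.png

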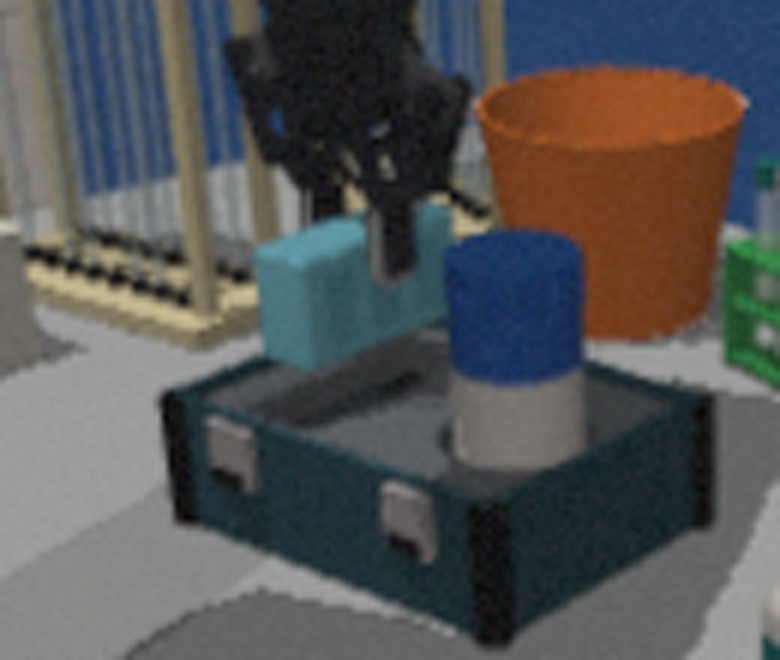

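View pics/top_tc.png

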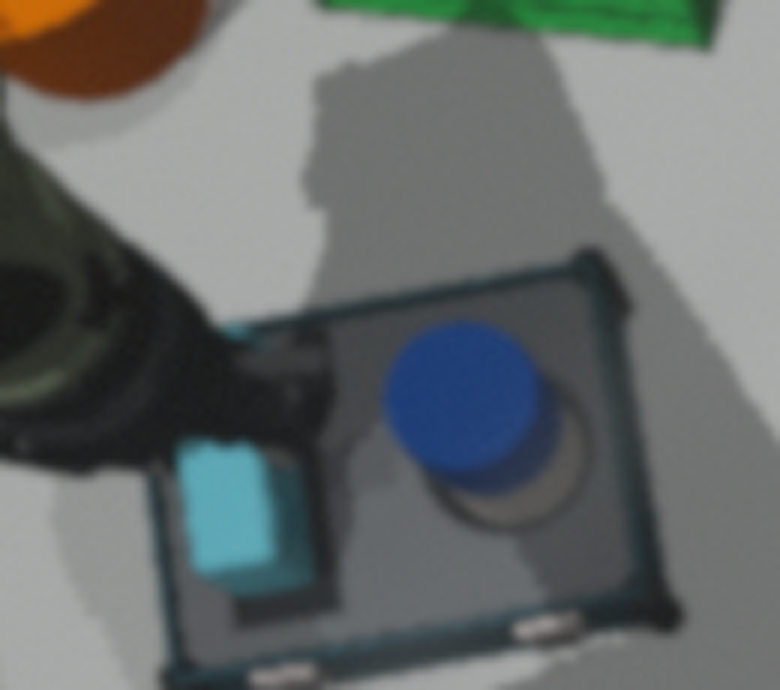

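Emit:
move_arm --targets '[{"delta_pos": [0,0,0],"twist": [0,0,0],"gripper": -1},{"delta_pos": [0,0,0],"twist": [0,0,0],"gripper": -1}]'

```text
time_s: 26.63
eef_pos: [0.5557, 0.3514, 0.1182]
orientation: [-0.309, 3.123, 0.002]
force: [-0.1, 0.8, -2.5]
finger_gap: 0.0335
```

Run:
```python
from h import *
s=r.read_state();t=s["eef_pos"];print(t,s["orientation"])
t0=np.array([.5525,.3486,.1134]);z=t0[2]+.0255
up=lambda x,y:((x+.5)/6-.5+130,(y+.5)/6-.5+110)
a,b=[onz("top",up(*p),z) for p in[(196,576),(276,558)]]
print("brick near top edge",a,b,"mid",(a+b)/2)
# bottom near edge corners at z=TCP-.0295
c,d=[onz("top",up(*p),t0[2]-.0295) for p in[(240,600),(312,580)]];print("bottom",c,d)
sl=[onz("top",up(*p),.06) for p in[(236,628),(340,608)]];print("slot near",sl,np.mean(sl,0))
```

```text
[0.5557325  0.35135309 0.11815689] [-3.09036303e-01  3.12318825e+00  1.83250640e-03]
brick near top edge [0.49973784 0.35618348 0.1389    ] [0.50708155 0.32578891 0.1389    ] mid [0.50340969 0.34098619 0.1389    ]
bottom [0.50004544 0.35721458 0.0839    ] [0.50858376 0.32842936 0.0839    ]
slot near [array([0.49235079, 0.3661644 , 0.06      ]), array([0.50115539, 0.3234372 , 0.06      ])] [0.49675309 0.3448008  0.06      ]
```

Emit:
move_arm --targets '[{"delta_pos": [-0.0037,0.0015,-0.005],"twist": [0,0,0],"gripper": -1},{"delta_pos": [0,0,-0.01],"twist": [0,0,0],"gripper": -1},{"delta_pos": [0,0,-0.008],"twist": [0,0,0],"gripper": -1},{"delta_pos": [0,0,0],"twist": [0,0,0],"gripper": -1},{"delta_pos": [0,0,0],"twist": [0,0,0],"gripper": -1}]'

```text
time_s: 27.05
eef_pos: [0.5499, 0.3521, 0.0918]
orientation: [0.31, -3.124, 0.001]
force: [1.0, -0.5, -0.4]
finger_gap: 0.0334
```

```bash
python3 -c "
from h import *
s=r.read_state();print(s['eef_pos'],s['orientation'],s['finger_gap'])"
python3 pic.py side u 190 80 130 110 6;python3 pic.py top u 130 110 130 115 6
```

```text
[0.54986571 0.35207779 0.09180395] [ 3.09781017e-01 -3.12405900e+00  1.37793989e-03] 0.03337880421662515
```

View pics/side_uc.png

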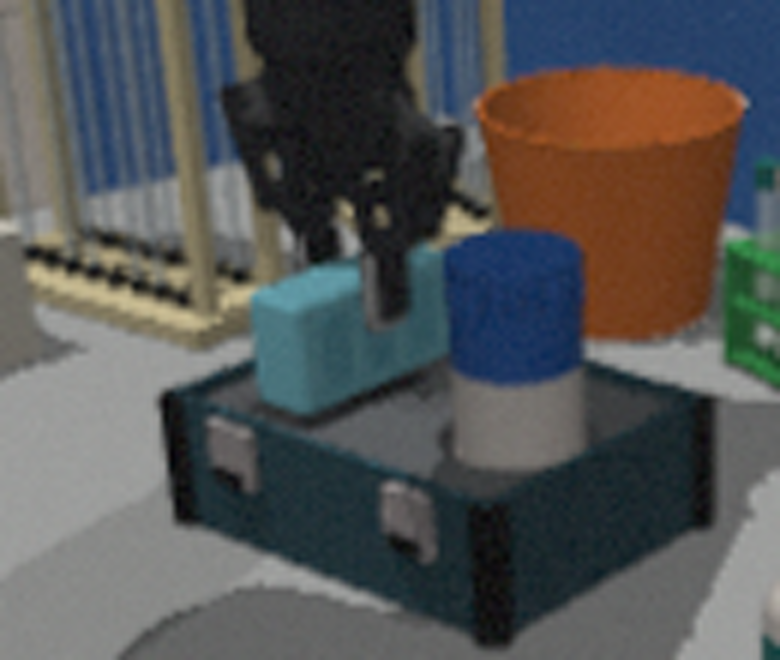

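View pics/top_uc.png

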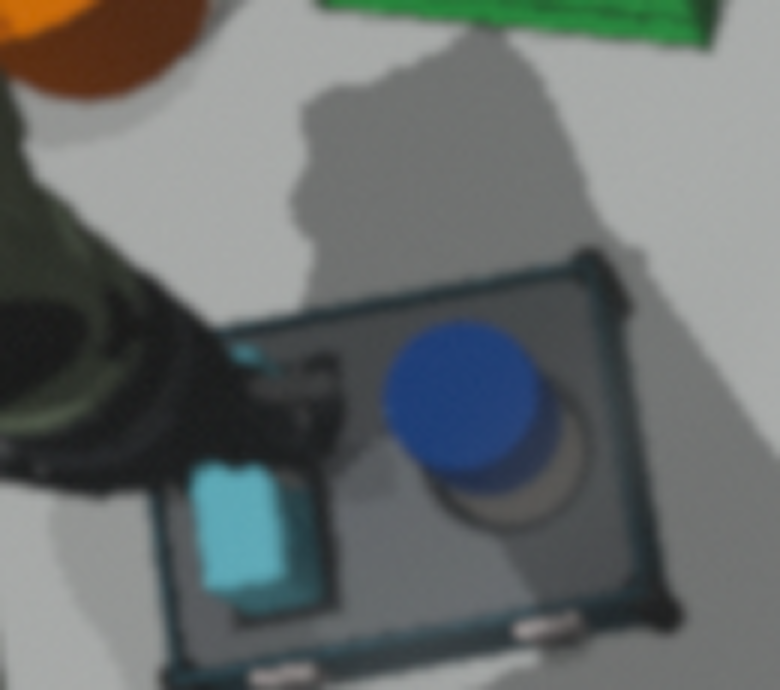

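The top view shows the brick's lower near corners at crop (243,615) and (320,598) inside the slot's (236,628) and (339,608). That leaves gaps of 3.4 mm left, 6.5 mm right and 5 mm at the near end. I'll nudge −y 1 mm and lower.

Emit:
move_arm --targets '[{"delta_pos": [0,-0.001,-0.002],"twist": [0,0,0],"gripper": -1},{"delta_pos": [0,0,0],"twist": [0,0,0],"gripper": -1},{"delta_pos": [0,0,-0.004],"twist": [0,0,0],"gripper": -1},{"delta_pos": [0,0,-0.004],"twist": [0,0,0],"gripper": -1},{"delta_pos": [0,0,0],"twist": [0,0,0],"gripper": -1}]'

```text
time_s: 27.57
eef_pos: [0.5502, 0.3511, 0.0821]
orientation: [0.309, -3.125, 0.001]
force: [-1.0, 0.5, -1.9]
finger_gap: 0.0334
```

```bash
python3 -c "
from h import *
s=r.read_state();print(s['eef_pos'],s['orientation'],s['finger_gap'])"
python3 pic.py side v 190 80 130 110 6;python3 pic.py top v 130 110 130 115 6
```

```text
[0.55022606 0.35109455 0.08205378] [ 3.09467147e-01 -3.12501452e+00  7.86808620e-04] 0.03336240039894703
```

View pics/side_vc.png

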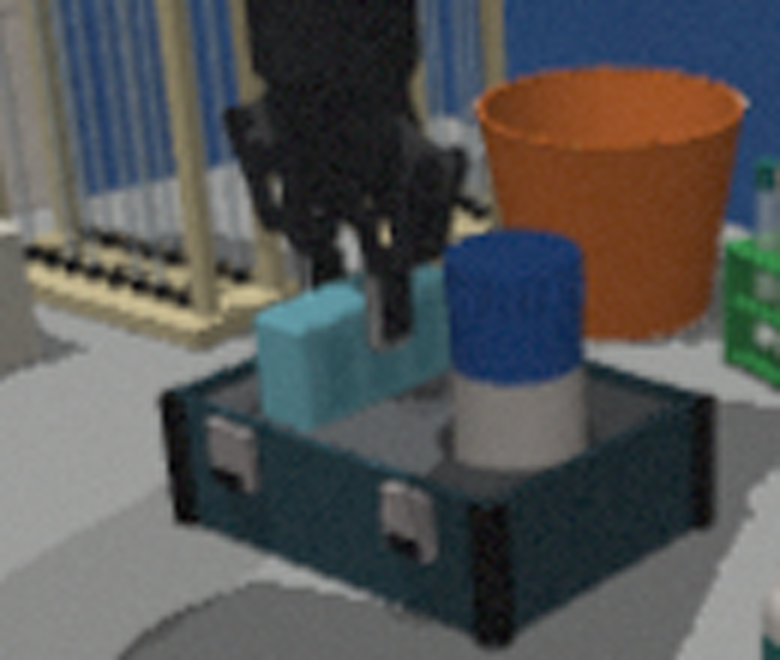

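View pics/top_vc.png

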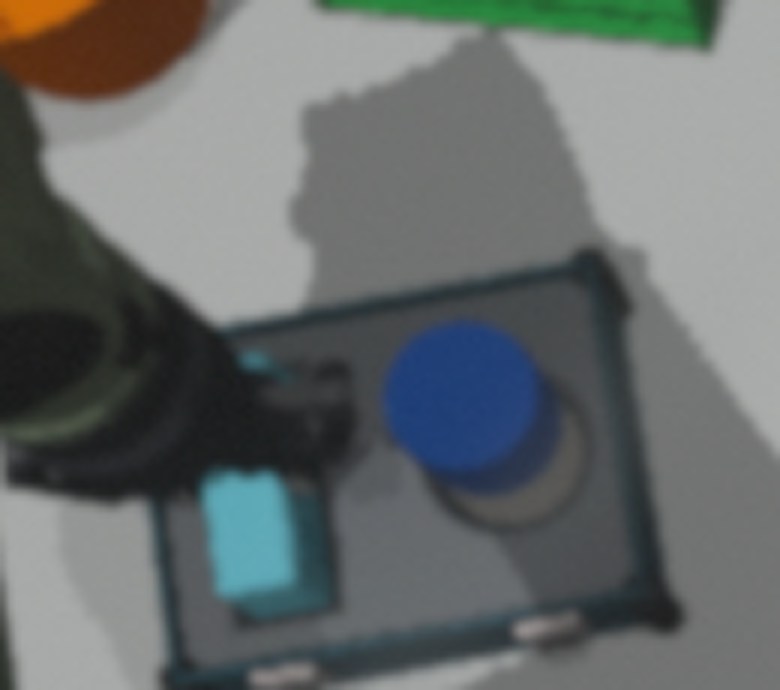

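The brick is now in the slot with no side force. Lowering on to the floor, expected at about 0.0715.

Emit:
move_arm --targets '[{"delta_pos": [0,0,-0.004],"twist": [0,0,0],"gripper": -1},{"delta_pos": [0,0,-0.003],"twist": [0,0,0],"gripper": -1},{"delta_pos": [0,0,0],"twist": [0,0,0],"gripper": -1},{"delta_pos": [0,0,0],"twist": [0,0,0],"gripper": -1}]'

```text
time_s: 28.0
eef_pos: [0.5505, 0.3513, 0.0757]
orientation: [0.31, -3.126, 0.0]
force: [0.2, 0.5, -2.8]
finger_gap: 0.0333
```

Emit:
move_arm --targets '[{"delta_pos": [0,0,-0.001],"twist": [0,0,0],"gripper": -1},{"delta_pos": [0,0,-0.001],"twist": [0,0,0],"gripper": -1},{"delta_pos": [0,0,0],"twist": [0,0,0],"gripper": -1},{"delta_pos": [0,0,0],"twist": [0,0,0],"gripper": -1}]'

```text
time_s: 28.33
eef_pos: [0.5508, 0.3514, 0.0741]
orientation: [-0.31, 3.126, -0.0]
force: [0.5, 0.8, -2.4]
finger_gap: 0.0335
```

Emit:
move_arm --targets '[{"delta_pos": [0,0,-0.001],"twist": [0,0,0],"gripper": -1},{"delta_pos": [0,0,-0.001],"twist": [0,0,0],"gripper": -1},{"delta_pos": [0,0,0],"twist": [0,0,0],"gripper": -1},{"delta_pos": [0,0,0],"twist": [0,0,0],"gripper": -1}]'

```text
time_s: 28.67
eef_pos: [0.5507, 0.3514, 0.072]
orientation: [0.31, -3.126, 0.0]
force: [0.0, -0.2, -2.0]
finger_gap: 0.033
```

Emit:
move_arm --targets '[{"delta_pos": [0,0,-0.001],"twist": [0,0,0],"gripper": -1},{"delta_pos": [0,0,-0.001],"twist": [0,0,0],"gripper": -1},{"delta_pos": [0,0,0],"twist": [0,0,0],"gripper": -1},{"delta_pos": [0,0,0],"twist": [0,0,0],"gripper": -1}]'

```text
time_s: 29.0
eef_pos: [0.5508, 0.3515, 0.0715]
orientation: [-0.31, 3.126, 0.0]
force: [-4.6, -1.9, 7.8]
finger_gap: 0.0331
```

Floor contact came at 0.0715 as predicted. I'll release with a partial opening to spare the case wall, then retreat.

Emit:
move_arm --targets '[{"delta_pos": [0,0,0.0005],"twist": [0,0,0],"gripper": 0},{"delta_pos": [0,0,0],"twist": [0,0,0],"gripper": 0.1},{"delta_pos": [0,0,0],"twist": [0,0,0],"gripper": 0.1},{"delta_pos": [0,0,0],"twist": [0,0,0],"gripper": 0.1},{"delta_pos": [0,0,0],"twist": [0,0,0],"gripper": 0.1}]'

```text
time_s: 29.42
eef_pos: [0.5508, 0.3514, 0.0704]
orientation: [0.31, -3.126, 0.0]
force: [0.1, -0.5, 0.4]
finger_gap: 0.0471
```

Emit:
move_arm --targets '[{"delta_pos": [0,0,0.015],"twist": [0,0,0],"gripper": 0.1},{"delta_pos": [0,0,0.03],"twist": [0,0,0],"gripper": 0.1},{"delta_pos": [0,0,0.04],"twist": [0,0,0],"gripper": 0.1},{"delta_pos": [0,0,0.04],"twist": [0,0,0],"gripper": 0.1},{"delta_pos": [0,0,0.04],"twist": [0,0,0],"gripper": 0.1}]'

```text
time_s: 29.83
eef_pos: [0.5504, 0.3512, 0.237]
orientation: [0.31, -3.126, 0.0]
force: [0.7, 0.3, 0.6]
finger_gap: 0.0466
```

Emit:
move_arm --targets '[{"delta_pos": [-0.03,0.02,0],"twist": [0,0,0],"gripper": 0.1},{"delta_pos": [-0.035,0.02,0],"twist": [0,0,0],"gripper": 0.1},{"delta_pos": [-0.035,0.02,0],"twist": [0,0,0],"gripper": 0.1},{"delta_pos": [-0.035,0.02,0],"twist": [0,0,0],"gripper": 0.1},{"delta_pos": [-0.035,0.02,0],"twist": [0,0,0],"gripper": 0.1}]'

```text
time_s: 30.25
eef_pos: [0.3792, 0.452, 0.2356]
orientation: [-0.309, 3.126, 0.0]
force: [0.7, 0.6, -0.6]
finger_gap: 0.0468
```

Emit:
move_arm --targets '[{"delta_pos": [-0.03,0.02,0],"twist": [0,0,0],"gripper": 0.1},{"delta_pos": [-0.03,0.02,0],"twist": [0,0,0],"gripper": 0.1},{"delta_pos": [0,0,0],"twist": [0,0,0],"gripper": 0.1},{"delta_pos": [0,0,0],"twist": [0,0,0],"gripper": 0.1}]'

```text
time_s: 30.58
eef_pos: [0.3191, 0.4924, 0.2356]
orientation: [-0.316, 3.125, -0.0]
force: [1.6, 0.7, -0.1]
finger_gap: 0.047
```

```bash
python3 pic.py side w 190 80 130 110 6;python3 pic.py top w 130 110 130 115 6; python3 -c "
from h import *
s=r.read_state();print(s['eef_pos'],s['force'],s['qd'].round(3))"
```

```text
[0.32118273 0.49130123 0.23555709] [-0.32426491  0.09432728  0.51754544] [-0.025  0.003  0.002  0.001  0.002  0.003]
```

View pics/side_wc.png

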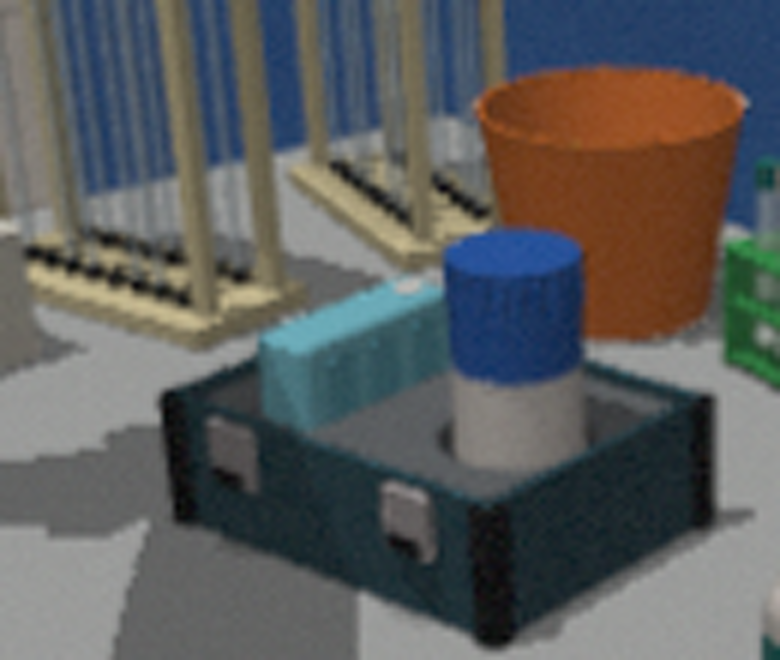

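View pics/top_wc.png

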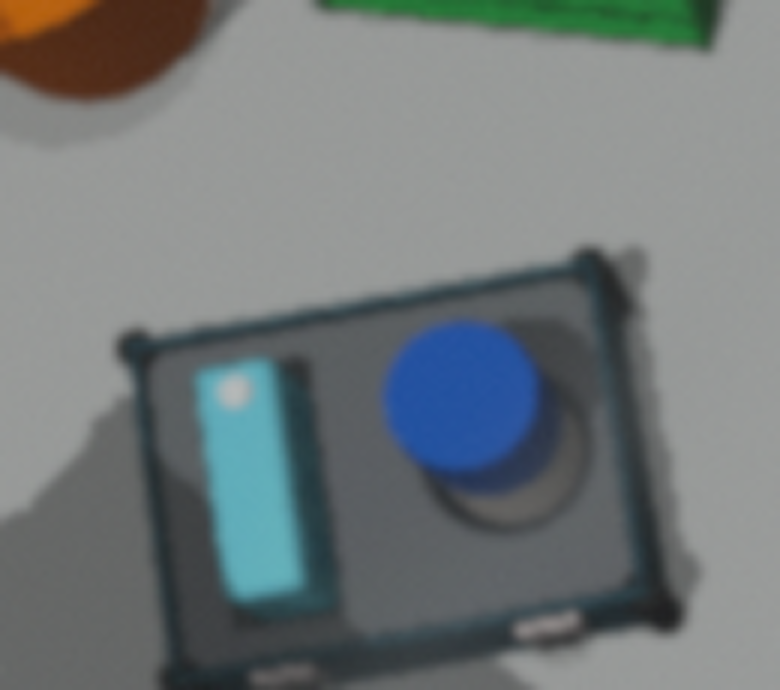

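View pics/side_w.png

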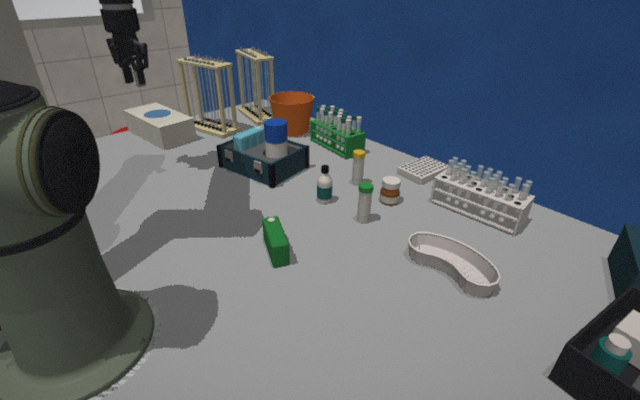

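All is in place: the brick is upright in the slot, the cap is flush on the base, and the other items haven't moved. A final numeric check before hand-in.

```bash
python3 - <<'E'
from h import *
up=lambda x,y:((x+.5)/6-.5+130,(y+.5)/6-.5+110)
us=lambda x,y:((x+.5)/6-.5+190,(y+.5)/6-.5+80)
ex=np.array([.980,.198]);ey=np.array([-.198,.980]);w=np.array([.5700,.2578]);s=np.array([.55,.355]);o=(w+s)/2
b=np.mean([onz("top",up(*p),.097) for p in[(197,372),(276,358),(304,585),(232,600)]],0)[:2]
c=onz("top",up(463,397),.147)[:2]
for n,p in(("brick",b),("cap",c)):print(n,((p-o)@ex).round(4),((p-o)@ey).round(4))
print("cap tri",tri(up(463,397),us(512,254)))
# brick plug
print("plug tri",tri(up(235,391),us(408,286)))
E
python3 -c "
from rig import r
r.sign_off()"
```

```text
brick -0.0026 0.0464
cap -0.0005 -0.0525
cap tri (array([0.5711853 , 0.2549883 , 0.14469605]), np.float64(0.0015491782446231848))
plug tri (array([0.58563418, 0.3606857 , 0.09603182]), np.float64(0.0018294542652284298))
the job is handed in; nothing more can be done
```

The case is packed and handed in at about 31 s of the 118 s allowed. The base went into the well, then the red specimen into the base, then the blue cap onto the shoulder, and last the brick into the slot. The hand-in gives no verdict, so these are my own checks.

| Item | Position in case frame, x / y (mm) | Allowed x / y (mm) | Top height by two views (mm) | Expected (mm) |
|---|---|---|---|---|
| Cap | −0.5 / −52.5 | no direct limit; within 7 of base axis | 145 | 147 |
| Brick | −2.6 / +46.4 | ±12 / 38 to 62 | 96 (at the plug) | 97 |

- **Seating:** each part touched down within about 2 mm of the predicted height. The red specimen looked upright and centred before it was capped. In the final views the cap is flush on the shoulder, with no neck showing.
- **Other items:** by eye in the last side view, the other specimens, the dropper bottle and the jar stood upright where they began. I did not measure their positions again.
- **Disagreement:** the two cameras differed by about 5 mm in y on table objects, and up to about 12 mm on the base neck in the case. I worked from the top view, corrected by the arm's own readings. The triangulated heights also read 1–2 mm low, which is within calibration error.

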